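# Put the microscope objectives away in order

## Robot

A 6-joint arm with a two-finger parallel gripper is mounted at the origin on the work surface. World frame = base frame: x ahead of the robot, y to its left, z up, the work surface at z = 0. Lengths are in mm, angles in rad, forces in N, time in s.
With the tool pointing down it reaches from about 325 to 775 mm from the base axis. Payload 5.5 kg.
Tool frame: the origin (TCP) lies between the finger pads; the fingertips stand ahead of it and the grasp point (between the pads) lies 3 mm ahead of it (tips_ahead is the z of the fingertips in the tool frame, in mm); z points along the fingers, y is the line along which they close (so a half turn about z gives the same grasp; the last joint's range is limited). The gripper opens to 85 mm and grips with 20 to 120 N. Pads are 22 mm wide; open, the fingers measure 114 mm over their backs; the gripper's body (76 mm by 85 mm) begins 54 mm behind the grasp point. The pads swing forward as they close: fully open they stand 13 mm farther back than shut.
Start: joints at [-1.318, 0.091, 1.231, -0, 1.82, -0.057], TCP at [182.921, -571.451, 253.275] pointing down, gripper open.
Joint ranges: [-2.87, 2.87], [-0.86, 2.18], [0.17, 2.46], [-1.51, 4.65], [0.06, 2.69], [-2.65, 2.65]. Speed limits (rad/s): [2.57, 2.57, 3.01, 3.14, 3.14, 3.14].

## Interface

Orientations are given as a rotation vector (axis times angle).
In Python, from cell import observe, read_camera, job_done, outline_of, pinpoint, tips_ahead gives the robot as it stands.
- The arm moves only by the tool drive_tool, never from a script. Its argument "plan" is text: rows parted by semicolons, each of 7 numbers parted by spaces: the shift along the tool's x, y, z in m, then the turn, a rotation vector about the tool's x, y, z in degrees, then the opening, from 0 (shut) to 1 (fully open). In form: dx dy dz ax ay az jaw; .... A call has 1 to 5 rows; each row is the pose to reach, as a shift and turn from the pose commanded when the call began, along the tool's axes at that moment; what a row does not reach only later rows make up. A row lasts 1/10 s, in which the tool goes at most 50 mm and 8.59 degrees, less where a joint would pass 70% of its speed; a pose out of reach is approached as far as the arm can. A call with a gripper value outside its range is refused whole. The fingers move at their own pace and stop on an object; "grip_force" is the grip in N (left out, the last holds). Time passes only in rows, so rows that repeat a pose let the fingers close. It gives the time, the measured TCP pose, the force, the opening and the grip force at its end, in the units of the state.
- observe(): the state, without advancing time (a new reading comes with each control period).
- read_camera(name): name is "scene" or "top" or "wrist"; returns a dict with "image" (480x640x3 uint8, red, green, blue), "range_z" (480x640 float32, mm along the optical axis (not along the pixel's ray), 0 where there is no reading), "vfov" (degrees; the focal length in pixels is half the picture's height over the tangent of half this angle, whatever the lens; pixels are square), "cx", "cy" (the principal point, pixels), "pose" (4x4, takes a point from camera to world coordinates). Camera axes: x right, y down, z forward; pixel columns grow to the right and rows downward; lengths in mm; the calibration is good to about 2 mm. A picture is of the moment at which its call begins.
- job_done(): hands the job in; it is judged then, once.
Trained networks look in a picture, given as the dict that the camera call returned (one of the last four; its "shot" number tells which), for a name from the list of things; names that differ only in an ending like _2 or _b are one class to them, and where a whole thing is asked for, a point or a joint stands for the part that bears it (a point fixed in the world has none). Each returns a list of dicts, best first, with "confidence" (0 to 1); they miss things now and then, are a little off and sometimes report something else, mostly with a low value. They report only what shows in the picture. A call takes as long as a camera call.
- outline_of(picture, name): "region" (480x640 bool, what is visible of it) and "centre" ([column, row] in pixels, amid what is visible of it).
- pinpoint(picture, name): "centre" ([column, row] in pixels: a listed point, or the origin of a listed thing).
The state is a dict: "t": time; "joints": joint angles; "qvel": joint speeds; "joint_efforts": joint torques, N m; "tcp_pos": TCP position; "orientation": TCP orientation; "contact_force": force on the tool from outside, world axes, zero at the start; "wrist_torque": the same for the moment, N m; "opening": opening from 0.0 (shut) to 1.0 (fully open); "gripper_force": force on a finger pad.
Only numpy, scipy, OpenCV 4.12 (cv2) and the standard library are available. Lean on these libraries where they do the work, as an engineer would, in place of code of your own. Each camera call takes 0.05 s, during which the arm holds its last target. There are 200 camera calls.

## Task

Move the four microscope objectives from the dishes on the aluminium cleaning plate to the grey storage rack, keeping their order: the one nearest the plate's black knob goes into the pocket nearest the rack's white knob, and so on down the row. Leave each one standing upright on the floor of its own pocket; set them down gently, without dropping them or pressing hard, and never let one tip over.

Things in the scene. Friction and masses are not known exactly. Their poses are not given: they have to be found in the camera images.
- plate: Fixed. Cleaning plate: flat aluminium, 60 x 240 mm, with a black knob (20 mm wide, top 26 mm above the table) at one end and a row of four white dishes holding the objectives at the start (feet 9 mm above the table). Origin under its centre, on the table; y runs along the row, knob at y = +106 mm, dishes centred at x = 0, y = +64, +12, -40, -92 mm. Lies turned any way, on either side.
- rack: Fixed. Storage rack, empty at first: grey block 60 x 240 mm, white knob (20 mm wide, top 28 mm above the table) at one end, a row of four square pockets 48 mm wide inside, floor 8 mm above the table, walls 4 mm thick and 4 mm higher than the floor. Origin under its centre, on the table; y runs along the row, knob at y = +106 mm, pockets centred at x = 0, y = +64, +12, -40, -92 mm. Turned any way.
- obj_a_mid (a point): Loose. Objective a, a stout objective: bright steel barrel 36 mm in diameter from 6 to 48 mm above its foot, black band low down, flat dark nose 28 mm wide; 52 mm tall, 160 g. Its foot is a flat round flange 30 mm wide and 6 mm high. Point: on its axis, half-way up (26 mm above its foot); z points up along the axis; round, so that yaw does not matter.
- obj_b_mid (a point): Loose. Objective b, a white objective: barrel 30 mm in diameter from 6 to 42 mm above its foot, then a tapering steel nose; 56 mm tall, 130 g. Its foot is a flat round flange 30 mm wide and 6 mm high. Point: on its axis, half-way up (28 mm above its foot); z points up along the axis; round, so that yaw does not matter.
- obj_c_mid (a point): Loose. Objective c, a black objective: barrel 28 mm in diameter from 6 to 46 mm above its foot, then a wide bright collar 38 mm in diameter (46 to 52 mm up) and a thin nose 14 mm wide; 60 mm tall, 150 g. Its foot is a flat round flange 30 mm wide and 6 mm high. Point: on its axis, half-way up (30 mm above its foot); z points up along the axis; round, so that yaw does not matter.
- obj_d_mid (a point): Loose. Objective d, a slim brass objective: barrel 24 mm in diameter from 6 to 44 mm above its foot, then a long pointed steel nose; 64 mm tall, 110 g. Its foot is a flat round flange 30 mm wide and 6 mm high. Point: on its axis, half-way up (32 mm above its foot); z points up along the axis; round, so that yaw does not matter.
- dish_a: Fixed. White dish 3 mm thick standing on the cleaning plate, about 50 mm across, square with a rim 4 mm high on all four sides. It marks the place where objective a stands at the start and stays there. Origin under its centre; its floor is 3 mm above that; its axes are the plate's.
- dish_b: Fixed. White dish 3 mm thick standing on the cleaning plate, about 50 mm across, round with a rim 4 mm high. It marks the place where objective b stands at the start and stays there. Origin under its centre; its floor is 3 mm above that; its axes are the plate's.
- dish_c: Fixed. White dish 3 mm thick standing on the cleaning plate, about 50 mm across, square with a 4 mm high lip on two opposite sides only (the long sides of the plate). It marks the place where objective c stands at the start and stays there. Origin under its centre; its floor is 3 mm above that; its axes are the plate's.
- dish_d: Fixed. White dish 3 mm thick standing on the cleaning plate, about 50 mm across, square with four 4 mm high studs at its corners. It marks the place where objective d stands at the start and stays there. Origin under its centre; its floor is 3 mm above that; its axes are the plate's.

How it is judged:
By the outcome, as a careful person would: the job done as asked, in the order asked, and still so for the second after the job is handed in, with the robot touching nothing.
It also fails if it takes over 128 s, if anything falls off the work surface, if the arm or the gripper's body presses on something with over 40 N, if the wrist force passes 120 N, or if a joint passes its speed limit or range.

## Working session

There is one attempt and no reset: what is moved stays moved. The work goes in short steps, Python scripts to look and compute and a tool call to move; the robot and the scene stay as the last step left them, time stands still between calls to the robot, and variables do not carry over. Pictures are saved under pics/ and viewed, at most 14 in all, crops included, and the job is handed in when it is done.

Besides the shell and the picture viewer there is one more tool, called after "Emit:" by a JSON object that holds its "method" and its "body". drive_tool: Moves the arm, as the interface text tells. Its arguments: {"type":"object","properties":{"plan":{"type":"string"},"grip_force":{"type":"number"}},"required":["plan"]}

```bash
ls; mkdir -p pics; cat > h.py <<'E'
import numpy as np, cv2
from cell import *
def f_of(p): return 240/np.tan(np.radians(p["vfov"]/2))
def ray(p,px):
    f=f_of(p); T=np.array(p["pose"]); d=T[:3,:3]@np.array([(px[0]-p["cx"])/f,(px[1]-p["cy"])/f,1.]); return T[:3,3],d
def at_z(p,px,z):
    o,d=ray(p,px); return o+d*(z-o[2])/d[2]
def cloud(p):
    f=f_of(p); T=np.array(p["pose"]); v,u=np.mgrid[:480,:640]; z=p["range_z"]
    P=np.stack([(u-p["cx"])/f*z,(v-p["cy"])/f*z,z],-1)@T[:3,:3].T+T[:3,3]; P[z==0]=np.nan; return P
def save(p,n): cv2.imwrite("pics/"+n,p["image"][:,:,::-1])
E
python3 - <<'E'
from h import *
np.set_printoptions(precision=1,suppress=True)
for n in("top","scene"):
    p=read_camera(n); save(p,n+"1.png"); print(n,p["vfov"],np.array(p["pose"])[:3,3])
    for k,z in(("plate",0),("rack",0),("obj_a_mid",35),("obj_b_mid",37),("obj_c_mid",39),("obj_d_mid",41),("dish_a",6),("dish_b",6),("dish_c",6),("dish_d",6)):
        print(k,[(np.round(r["centre"]),round(r["confidence"],2),at_z(p,r["centre"],z)[:2]) for r in pinpoint(p,k)[:2]])
o=observe();print(o); print(tips_ahead if not callable(tips_ahead) else tips_ahead())
E
```

```text
pics
top 52.09646898946811 [ 386.6  -16.5 1031.7]
plate [(array([208., 256.]), 0.87, array([521.4, 234.8]))]
rack [(array([402., 250.]), 0.85, array([ 538.2, -178.1]))]
obj_a_mid [(array([212., 279.]), 0.9, array([469.8, 214.7]))]
obj_b_mid [(array([201., 232.]), 0.65, array([565.9, 242.1])), (array([403., 248.]), 0.32, array([ 535.5, -174.2]))]
obj_c_mid [(array([209., 258.]), 0.59, array([511.8, 222.8]))]
obj_d_mid [(array([198., 212.]), 0.55, array([607. , 249.3]))]
dish_a [(array([210., 262.]), 0.65, array([509. , 227.1])), (array([205., 235.]), 0.62, array([565.3, 241.6]))]
dish_b [(array([210., 262.]), 0.65, array([509. , 227.1])), (array([205., 235.]), 0.62, array([565.3, 241.6]))]
dish_c [(array([210., 262.]), 0.65, array([509. , 227.1])), (array([205., 235.]), 0.62, array([565.3, 241.6]))]
dish_d [(array([210., 262.]), 0.65, array([509. , 227.1])), (array([205., 235.]), 0.62, array([565.3, 241.6]))]
scene 52.836475326080354 [734.9 343.1 678.6]
plate [(array([420., 386.]), 0.87, array([521.8, 224.8]))]
rack [(array([290., 188.]), 0.75, array([ 537.3, -180.4]))]
obj_a_mid [(ar
[... 446 characters left out ...]
14.3, 255.6])), (array([398., 409.]), 0.95, array([566.1, 238.7]))]
dish_c [(array([374., 437.]), 0.96, array([614.3, 255.6])), (array([398., 409.]), 0.95, array([566.1, 238.7]))]
dish_d [(array([374., 437.]), 0.96, array([614.3, 255.6])), (array([398., 409.]), 0.95, array([566.1, 238.7]))]
{'t': 1.1, 'joints': array([-1.3,  0.1,  1.2, -0. ,  1.8, -0.1]), 'qvel': array([-0., -0.,  0.,  0., -0.,  0.]), 'joint_efforts': array([  0. , -45.8, -41.8,  -0. ,   0. ,  -0. ]), 'tcp_pos': array([ 182.9, -571.4,  253.3]), 'orientation': array([-3.1, -0.5,  0. ]), 'contact_force': array([-0.6,  0.4, -0.5]), 'wrist_torque': array([-0., -0., -0.]), 'gripper_force': 0.0, 'opening': 0.9952182804851483}
22.0
```

View pics/top1.png

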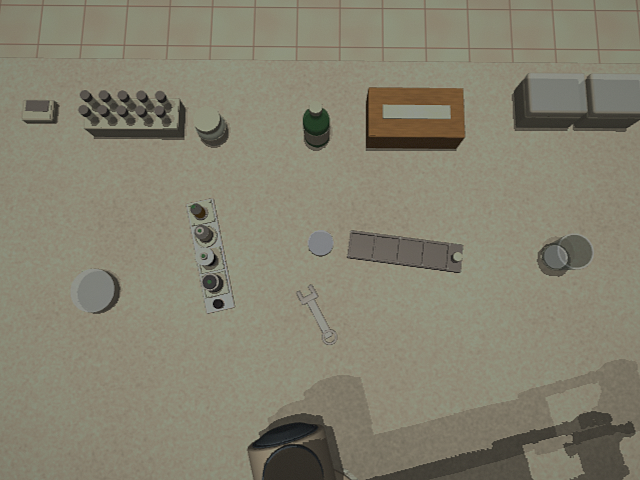

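View pics/scene1.png

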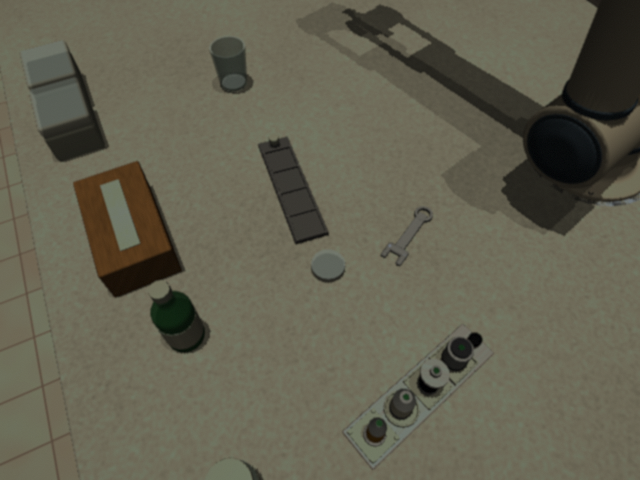

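```bash
cat >> h.py <<'E'
from scipy.spatial.transform import Rotation as Rn
def rows(x,y,z,phi,o=None):
    """phi: world angle (deg) of closing axis (mod 180), tool down"""
    o=o or observe(); R=Rn.from_rotvec(o["orientation"]).as_matrix(); best=None
    for k in(0,180,-180):
        a=np.radians(phi+k); yy=np.array([np.cos(a),np.sin(a),0]); zz=np.array([0,0,-1.]); T=np.stack([np.cross(yy,zz),yy,zz],1)
        t=np.degrees(Rn.from_matrix(R.T@T).as_rotvec()); 
        if best is None or np.linalg.norm(t)<np.linalg.norm(best): best=t
    d=R.T@(np.array([x,y,z])-o["tcp_pos"])/1000
    print("shift",np.round(d,4),"turn",np.round(best,2),"j",np.round(o["joints"],2),"closing axis now",np.round(np.degrees(np.arctan2(R[1,1],R[0,1])),2),"tool z",np.round(R[:,2],4))
E
python3 - <<'E'
from h import *
p=read_camera("wrist"); R=Rn.from_rotvec(observe()["orientation"]).as_matrix()
T=np.array(p["pose"]); print("cam in tool",R.T@(T[:3,3]-observe()["tcp_pos"]),"\n",np.round(R.T@T[:3,:3],2),p["vfov"],tips_ahead())
p=read_camera("top"); u=[(351,245),(458,257)]
a,b=[at_z(p,q,12)[:2] for q in u]; print(a,b,np.degrees(np.arctan2(*(b-a)[::-1])))
rows(500,-180,250,80)
E
```

```text
Traceback (most recent call last):
TypeError: 'float' object is not callable
```

```bash
python3 - <<'E'
from h import *
p=read_camera("wrist"); R=Rn.from_rotvec(observe()["orientation"]).as_matrix()
T=np.array(p["pose"]); print("cam in tool",R.T@(T[:3,3]-observe()["tcp_pos"]),"\n",np.round(R.T@T[:3,:3],2),p["vfov"],tips_ahead)
p=read_camera("top"); u=[(351,245),(458,257)]
a,b=[at_z(p,q,12)[:2] for q in u]; print(a,b,np.degrees(np.arctan2(*(b-a)[::-1])))
rows(500,-180,250,80)
E
```

```text
cam in tool [  74.00668129    0.83498124 -121.43694204] 
 [[ 0.   -0.96 -0.29]
 [ 1.    0.    0.  ]
 [-0.   -0.29  0.96]] 61.53728517116832 22.0
[545.55836176 -68.17011925] [ 521.92831392 -292.17356378] -96.02184121007247
shift [ 0.4213 -0.2762  0.0033] turn [ 0.    0.   27.75] j [-1.32  0.09  1.23 -0.    1.82 -0.06] closing axis now -72.25 tool z [-0. -0. -1.]
```

```bash
python3 -c "
from h import *
rows(535,-150,250,-6)"
```

```text
shift [ 0.4638 -0.2941  0.0033] turn [  0.     0.   -66.25] j [-1.32  0.09  1.23 -0.    1.82 -0.06] closing axis now -72.25 tool z [-0. -0. -1.]
```

Emit:
{"method": "drive_tool", "body": {"plan": "0.464 -0.294 0.003 0 0 -66.25 1;0.464 -0.294 0.003 0 0 -66.25 1;0.464 -0.294 0.003 0 0 -66.25 1;0.464 -0.294 0.003 0 0 -66.25 1;0.464 -0.294 0.003 0 0 -66.25 1"}}

```text
t: 1.75
tcp_pos: [344.1, -378.0, 252.1]
orientation: [2.706, 1.595, 0.0]
contact_force: [0.6, -0.9, 0.8]
opening: 1.002
gripper_force: 0.0
```

```bash
python3 -c "
from h import *
rows(535,-150,250,-6)"
```

```text
shift [0.2919 0.0567 0.0021] turn [ 3.000e-02  2.000e-02 -2.295e+01] j [-0.9  -0.15  1.47  0.    1.82 -0.39] closing axis now -28.95 tool z [ 5.e-04 -5.e-04 -1.e+00]
```

Emit:
{"method": "drive_tool", "body": {"plan": "0.292 0.057 0.002 0 0 -23 1;0.292 0.057 0.002 0 0 -23 1;0.292 0.057 0.002 0 0 -23 1;0.292 0.057 0.002 0 0 -23 1;0.292 0.057 0.002 0 0 -23 1"}}

```text
t: 2.25
tcp_pos: [506.0, -187.2, 250.5]
orientation: [2.339, 2.096, 0.0]
contact_force: [0.6, -0.8, -0.1]
opening: 1.002
gripper_force: 0.0
```

```bash
python3 - <<'E'
from h import *
p=read_camera("wrist"); save(p,"w1.png"); o=observe()
np.set_printoptions(precision=1,suppress=True)
for r in pinpoint(p,"rack")[:2]: print(r["centre"],r["confidence"],at_z(p,r["centre"],0))
r=outline_of(p,"rack")[0]; m=r["region"]; P=cloud(p)[m]; P=P[np.isfinite(P[:,0])]
print(r["confidence"],m.sum(),len(P),np.percentile(P[:,2],[2,20,50,80,98]))
Q=P[(P[:,2]>3)&(P[:,2]<18)]; rect=cv2.minAreaRect(Q[:,:2].astype(np.float32)); print(rect)
k=P[P[:,2]>22]; print("knob",k.mean(0),len(k))
rows(535,235,250,-74.3)
E
```

```text
[351.1, 194.4] 0.86 [ 536.2 -184.1    0. ]
0.78 17723 17649 [ 7.   8.4  9.2 11.9 21.9]
((536.3448486328125, -183.18588256835938), (240.32318115234375, 60.30339431762695), 82.99635314941406)
knob [ 523.2 -286.6   28.4] 351
shift [ 0.4 -0.   0. ] turn [-0.1 -0.  68.3] j [-0.4 -0.1  1.4  0.   1.8 -0.3] closing axis now -5.98 tool z [-0.  0. -1.]
```

View pics/w1.png

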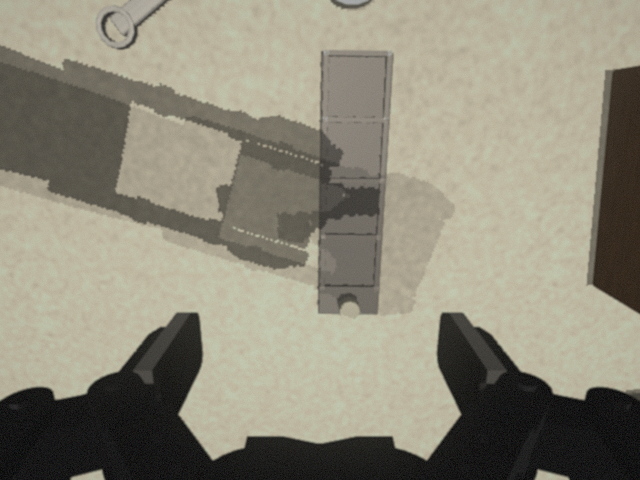

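Emit:
{"method": "drive_tool", "body": {"plan": "0.42 -0.02 0 0 0 68.3 0.4;0.42 -0.02 0 0 0 68.3 0.4;0.42 -0.02 0 0 0 68.3 0.4;0.42 -0.02 0 0 0 68.3 0.4;0.42 -0.02 0 0 0 68.3 0.4"}}

```text
t: 2.9
tcp_pos: [519.4, 35.9, 250.6]
orientation: [2.906, 1.192, 0.001]
contact_force: [0.8, 0.4, 0.2]
opening: 0.399
gripper_force: 0.0
```

```bash
python3 -c "
from h import *
print(tips_ahead); rows(545,236,250,-74.3)"
```

```text
22.0
shift [ 0.1587 -0.1245  0.0005] turn [ 4.00e-02 -2.00e-02  2.89e+01] j [ 0.   -0.12  1.45 -0.    1.82  0.8 ] closing axis now -45.4 tool z [ 7.e-04 -5.e-04 -1.e+00]
```

Emit:
{"method": "drive_tool", "body": {"plan": "0.159 -0.125 0 0 0 28.9 0.4;0.159 -0.125 0 0 0 28.9 0.4;0.159 -0.125 0 0 0 28.9 0.4;0.159 -0.125 0 0 0 28.9 0.4;0.159 -0.125 0 0 0 28.9 0.4"}}

```text
t: 3.4
tcp_pos: [543.5, 239.2, 249.7]
orientation: [-3.109, -0.441, 0.001]
contact_force: [0.1, -0.7, -0.5]
opening: 0.4
gripper_force: 0.0
```

```bash
python3 - <<'E'
from h import *
p=read_camera("wrist"); save(p,"w2.png"); o=observe()
np.set_printoptions(precision=1,suppress=True)
R=Rn.from_rotvec(o["orientation"]).as_matrix()
C=cloud(p); L=(C-o["tcp_pos"])@R; g=L[(L[...,2]>-60)&(L[...,2]<80)&(np.abs(L[...,0])<25)]
print("finger pts",len(g),"max z",np.percentile(g[:,2],[90,98,99.5,100]), "y range near tips",[np.percentile(np.abs(g[g[:,2]>np.percentile(g[:,2],97)][:,1]),[2,50,98])])
for r in pinpoint(p,"plate")[:2]: print(r["centre"],r["confidence"],at_z(p,r["centre"],0))
r=outline_of(p,"plate")[0]; P=C[r["region"]]; P=P[np.isfinite(P[:,0])]
print(r["confidence"],np.percentile(P[:,2],[2,20,50,80,98]))
A=C[(C[...,2]>1.5)&(C[...,2]<12)&(np.hypot(C[...,0]-526,C[...,1]-231)<135)]; print(len(A),cv2.minAreaRect(A[:,:2].astype(np.float32)))
k=P[(P[:,2]>22)]; print("knob",k.mean(0),len(k))
for n,z in(("obj_a_mid",35),("obj_b_mid",37),("obj_c_mid",39),("obj_d_mid",41)):
    for q in pinpoint(p,n)[:2]: print(n,q["centre"],q["confidence"],at_z(p,q["centre"],z))
    q=outline_of(p,n)[0]; X=C[q["region"]]; X=X[np.isfinite(X[:,0])]; top=np.percentile(X[:,2],98); print("  outline",q["confidence"],"top z",top, "top ctr",X[X[:,2]>top-8].mean(0))
E
```

```text
finger pts 46266 max z [-16.3   8.1  14.3  20.6] y range near tips [array([15.8, 19. , 30.6])]
[324.3, 222.2] 0.97 [526.4 228.4   0. ]
0.92 [ 2.6  6.2  7.   7.8 27.4]
19993 ((527.739501953125, 230.49053955078125), (269.2780456542969, 266.30975341796875), 74.65424346923828)
knob [423.9 204.3  28. ] 289
obj_a_mid [322.0, 301.8] 0.97 [462.3 212.2  35. ]
obj_a_mid [322.2, 234.3] 0.62 [523.8 230.   35. ]
  outline 0.95 top z 63.21924410355289 top ctr [466.  214.7  60.6]
obj_b_mid [330.2, 186.2] 0.57 [566.1 235.4  37. ]
  outline 0.59 top z 67.02010379317213 top ctr [566.4 237.9  64.3]
obj_c_mid [321.5, 246.9] 0.78 [513.9 227.7  39. ]
  outline 0.71 top z 70.78566313867826 top ctr [515.3 227.1  67.1]
obj_d_mid [327.3, 122.2] 0.64 [614.3 252.3  41. ]
  outline 0.77 top z 74.87607258698871 top ctr [612.9 251.2  71.9]
```

View pics/w2.png

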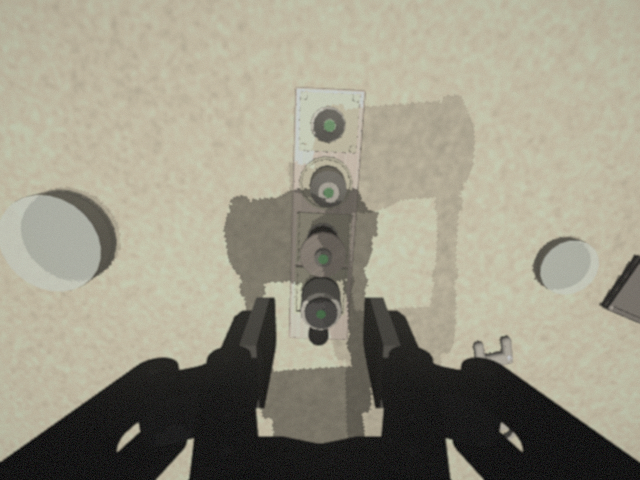

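```bash
python3 - <<'E'
from h import *
p=read_camera("wrist"); o=observe()
np.set_printoptions(precision=1,suppress=True)
R=Rn.from_rotvec(o["orientation"]).as_matrix()
C=cloud(p); L=(C-o["tcp_pos"])@R
for z in range(-60,24,6):
    s=L[(np.abs(L[...,2]-z)<3)&(np.abs(L[...,0])<60)]
    l=s[(s[:,1]>0)]; r=s[s[:,1]<0]
    print(z,[(len(q),np.percentile(np.abs(q[:,1]),[2,50]),np.percentile(q[:,0],[2,98])) for q in(l,r) if len(q)>3])
r=outline_of(p,"plate")[0]; P=C[r["region"]]; P=P[np.isfinite(P[:,0])&(P[:,2]>3)&(P[:,2]<10)]
print(cv2.minAreaRect(P[:,:2].astype(np.float32)))
for n,rr in(("a",14),("b",9),("c",7),("d",4)):
    q=outline_of(p,"obj_%s_mid"%n)[0]; m=cv2.erode(q["region"].astype(np.uint8),np.ones((2,2)))>0; X=C[m]; X=X[np.isfinite(X[:,0])]; h=np.percentile(X[:,2],99)
    print(n,h,[ (t,cv2.minEnclosingCircle(X[X[:,2]>h-t][:,:2].astype(np.float32))) for t in(3,10)])
E
```

```text
-60 [(5540, array([ 0.9, 21.2]), array([ 6.8, 17.4])), (5247, array([ 0.8, 19.8]), array([ 6.9, 17.4]))]
-54 [(4844, array([ 1.9, 45.8]), array([ 0.7, 17.3])), (4771, array([ 1.8, 43.6]), array([ 0.7, 17.3]))]
-48 [(2733, array([15.7, 44.8]), array([-7.9, 17.2])), (2731, array([13.3, 42.6]), array([-7.7, 17.3]))]
-42 [(2366, array([20.3, 45.1]), array([-11.3,  16. ])), (2337, array([17.2, 42.7]), array([-11. ,  16.2]))]
-36 [(4979, array([20.2, 40.4]), array([-10.4,  12.4])), (4975, array([17.7, 37.9]), array([-10.7,  12.3]))]
-30 [(1771, array([19.6, 35.7]), array([-9.9, 13.4])), (1784, array([17.1, 33.6]), array([-8.7, 13.4]))]
-24 [(909, array([19.8, 29.1]), array([-2.4, 13.7])), (935, array([17.4, 26.7]), array([-1.6, 13.6]))]
-18 [(802, array([18.2, 19.8]), array([-10.7,  11.8])), (815, array([15.7, 17.3]), array([-10.9,  11.8]))]
-12 [(456, array([18.2, 19.6]), array([-10.2,  11.2])), (444, array([15.7, 17.1]), array([-10. ,  11.1]))]
-6 [(511, array([18.2, 21.9]), array([-9.7, 11.1])), (512, array([15.7, 19.4]), array([-9.8, 11. ]))]
0 [(446, array([18.2, 21.7]), array([-9.8, 
[... 385 characters left out ...]
 228.99380493164062), (239.87570190429688, 60.068572998046875), 13.586590766906738)
a 63.569992417538685 [(3, ((464.0472106933594, 213.62796020507812), 14.43591594696045)), (10, ((464.4514465332031, 214.09495544433594), 17.661306381225586))]
b 67.34324378738313 [(3, ((565.5768432617188, 237.49484252929688), 9.035100936889648)), (10, ((565.720947265625, 237.6590576171875), 12.748028755187988))]
c 71.10858163470768 [(3, ((514.40625, 226.80921936035156), 7.226612091064453)), (10, ((514.6738891601562, 226.50955200195312), 18.853267669677734))]
d 75.18214113066398 [(3, ((612.6726684570312, 251.12905883789062), 5.232441425323486)), (10, ((612.5244750976562, 250.8505096435547), 7.885287761688232))]
```

```bash
python3 - <<'E'
from h import *
p=read_camera("wrist"); o=observe()
np.set_printoptions(precision=1,suppress=True)
R=Rn.from_rotvec(o["orientation"]).as_matrix()
C=cloud(p); L=(C-o["tcp_pos"])@R
s=L[(np.abs(L[...,0])<14)&(np.abs(L[...,1])<22)&(L[...,2]>-40)&(L[...,2]<30)]
for z in np.arange(-28,24,2.): 
    q=s[(np.abs(s[:,2]-z)<1)]; l=q[q[:,1]>0];print(z,len(l),l[:,1].min() if len(l) else 0,end="; ")
# plate frame
c,a=np.array([525.,229]),np.radians(13.59); ey=-np.array([np.cos(a),np.sin(a)]); ex=np.array([ey[1],-ey[0]])
D=C[...,:2]-c; X=D@ex; Y=D@ey; Z=C[...,2]
print()
for y0,n in((64,"a"),(12,"c"),(-40,"b"),(-92,"d")):
    print(n,[(x,np.nanmedian(Z[(abs(X-x)<0.75)&(abs(Y-y0)<10)])) for x in(-29,-27,-26,-25,-24,-23,-22,-20,20,22,23,24,25,26,27,29)])
rows(463,215,110,-76.4)
E
```

```text
-28.0 45 19.218665238158156; -26.0 45 19.579138439491196; -24.0 45 19.544283218838668; -22.0 73 19.523290315988348; -20.0 65 19.31960638947197; -18.0 372 17.89627677455991; -16.0 245 17.996271438186138; -14.0 108 17.989910039184153; -12.0 104 17.967999391307163; -10.0 104 17.861591328659742; -8.0 86 17.94799605322237; -6.0 85 17.996517154533738; -4.0 97 18.020691011634167; -2.0 79 18.025478998013124; 0.0 67 17.987566344557965; 2.0 82 17.97572839909174; 4.0 79 17.96363225553706; 6.0 65 17.971815946127595; 8.0 74 17.991156591830215; 10.0 63 17.980652601813564; 12.0 62 17.96467921815836; 14.0 48 17.985732870586737; 16.0 46 18.059319832481247; 18.0 32 18.012235409367666; 20.0 14 18.108349300993076; 22.0 1 18.314848589576254; 
a [(-29, np.float64(6.745627597693897)), (-27, np.float64(7.227560484522201)), (-26, np.float64(7.075605629850372)), (-25, np.float64(14.2091349876616)), (-24, np.float64(14.332531431517793)), (-23, np.float64(11.65678476780647)), (-22, np.float64(10.161597390019097)), (-20, np.float64(9.792348359755977)), (20, np.float64(9.970213639850499)), (22, np.float64(10.2396
[... 1468 characters left out ...]
t64(6.7096705073464875)), (-27, np.float64(6.9204859822689855)), (-26, np.float64(6.9914974192356)), (-25, np.float64(9.60379032522036)), (-24, np.float64(9.804395245269461)), (-23, np.float64(9.77376619859362)), (-22, np.float64(9.969641358431545)), (-20, np.float64(9.949734281830501)), (20, np.float64(9.97875863887134)), (22, np.float64(9.81087724977317)), (23, np.float64(9.887619958958226)), (24, np.float64(9.88929280220259)), (25, np.float64(8.891350744855515)), (26, np.float64(6.7697658657731665)), (27, np.float64(6.854735354703507)), (29, np.float64(6.205733986781638))]
shift [-0.1 -0.   0.1] turn [-0.   0.   2.5] j [0.3 0.1 1.3 0.  1.8 1.6] closing axis now -73.85 tool z [-0.  0. -1.]
```

```bash
sed -i 's/np.round(d,4)/np.round(d,4).tolist()/; s/np.round(best,2)/np.round(best,2).tolist()/; s/np.round(o\["joints"\],2)/np.round(o["joints"],2).tolist()/; s/np.round(R\[:,2\],4)/np.round(R[:,2],4).tolist()/' h.py; python3 - <<'E'
from h import *
rows(463,215,100,-76.4)
E
```

```text
shift [-0.0834, -0.0018, 0.1502] turn [-0.0, 0.0, 2.55] j [0.35, 0.07, 1.26, 0.0, 1.81, 1.64] closing axis now -73.85 tool z [-0.0, 0.0, -1.0]
```

Emit:
{"method": "drive_tool", "body": {"plan": "-0.0834 -0.0018 0 0 0 2.55 1;-0.0834 -0.0018 0 0 0 2.55 1;-0.0834 -0.0018 0.15 0 0 2.55 1;-0.0834 -0.0018 0.15 0 0 2.55 1;-0.0834 -0.0018 0.15 0 0 2.55 1"}}

```text
t: 4.8
tcp_pos: [463.0, 215.2, 99.4]
orientation: [-3.119, -0.372, -0.004]
contact_force: [-0.3, 0.3, -1.3]
opening: 0.997
gripper_force: 0.0
```

```bash
cat >> h.py <<'E'
def look(name,n,z0,ang=None):
    """near check: fingers' centre line and object's top circle in tool frame"""
    p=read_camera("wrist"); save(p,name); o=observe(); R=Rn.from_rotvec(o["orientation"]).as_matrix()
    C=cloud(p); L=(C-o["tcp_pos"])@R
    q=outline_of(p,"obj_%s_mid"%n)
    for r in q[:2]:
        X=L[cv2.erode(r["region"].astype(np.uint8),np.ones((2,2)))>0]; X=X[np.isfinite(X[:,0])]; h=np.percentile(X[:,2],1)
        print(n,"conf",r["confidence"],"top tool z",round(h,1),[[np.round(v,1).tolist() for v in cv2.minEnclosingCircle(X[X[:,2]<h+t][:,:2].astype(np.float32))] for t in(3,10)])
    g=L[(np.abs(L[...,0])<14)&(L[...,2]>-14)&(L[...,2]<12)&(np.abs(L[...,1])<50)&(np.abs(L[...,1])>12)]
    print("pads y",[round(np.percentile(g[g[:,1]>0][:,1],3),1),round(np.percentile(g[g[:,1]<0][:,1],97),1)])
    return p,L
E
python3 - <<'E'
from h import *
look("w3.png","a",61)
rows(463,215,39,-76.4)
E
```

```text
a conf 0.78 top tool z 24.6 [[[6.3, 0.6], 14.5], [[6.8, 0.4], 17.9]]
pads y [np.float64(42.6), np.float64(-42.1)]
shift [0.006, -0.0007, 0.0523] turn [0.12, 0.9, 0.0] j [0.37, -0.12, 1.73, 0.0, 1.55, 1.7] closing axis now -76.4 tool z [-0.0148, -0.0057, -0.9999]
```

View pics/w3.png

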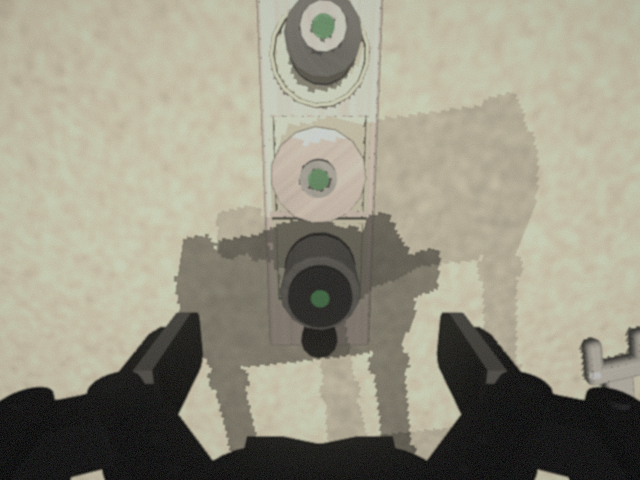

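```bash
python3 - <<'E'
from h import *
o=observe(); print(o["t"],o["tcp_pos"],o["qvel"])
rows(463,215,39,-76.4)
look("w4.png","a",61)
o=observe(); print(o["t"],o["tcp_pos"],o["qvel"])
rows(463,215,39,-76.4)
E
```

```text
4.9 [458.0975474  213.20671642  91.40801141] [-1.37972627e-03 -3.75632891e-02 -1.55712089e-01  7.04977109e-04
  8.82392659e-02  3.48991665e-05]
shift [0.006, -0.0007, 0.0523] turn [0.12, 0.9, 0.0] j [0.37, -0.12, 1.73, 0.0, 1.55, 1.7] closing axis now -76.4 tool z [-0.0148, -0.0057, -0.9999]
a conf 0.59 top tool z 33.4 [[[3.6, 0.6], 14.3], [[3.9, 0.5], 18.1]]
pads y [np.float64(43.7), np.float64(-41.0)]
5.0 [462.8412449  214.97044793 100.74783929] [ 0.00093033 -0.0298061  -0.0876386   0.00026535 -0.00199897  0.00162045]
shift [0.0002, -0.0, 0.0617] turn [0.01, 0.08, -0.01] j [0.37, -0.13, 1.72, -0.0, 1.55, 1.7] closing axis now -76.41 tool z [-0.0012, -0.0005, -1.0]
```

```bash
python3 - <<'E'
from h import *
look("w4.png","a",61)
o=observe(); print(o["t"],o["tcp_pos"])
rows(463,215,39,-76.4)
E
```

```text
a conf 0.9 top tool z 40.1 [[[-0.8, 0.9], 14.5], [[-0.4, 1.5], 17.9]]
pads y [np.float64(43.5), np.float64(-41.2)]
5.1 [464.97752219 215.76735946 104.35798854]
shift [-0.0025, 0.0003, 0.0653] turn [-0.04, -0.33, -0.01] j [0.37, -0.13, 1.71, 0.0, 1.55, 1.7] closing axis now -76.41 tool z [0.0055, 0.0021, -1.0]
```

Emit:
{"method": "drive_tool", "body": {"plan": "0 0 0 0 0 0 1;0 0 0 0 0 0 1;0 0 0 0 0 0 1;0 0 0 0 0 0 1;0 0 0 0 0 0 1"}}

```text
t: 5.6
tcp_pos: [463.1, 215.0, 100.5]
orientation: [-3.119, -0.372, -0.0]
contact_force: [-0.5, 0.2, -0.5]
opening: 1.0
gripper_force: 0.0
```

```bash
python3 - <<'E'
from h import *
look("w5.png","a",61)
o=observe(); print(o["t"],o["tcp_pos"])
rows(463,215,39,-76.4)
E
```

```text
a conf 0.82 top tool z 37.1 [[[0.6, 0.8], 14.4], [[0.7, 1.0], 17.9]]
pads y [np.float64(43.4), np.float64(-41.4)]
5.7 [463.03217571 214.97478101 100.20238282]
shift [-0.0, -0.0, 0.0612] turn [0.0, 0.01, -0.02] j [0.37, -0.13, 1.72, 0.0, 1.55, 1.7] closing axis now -76.42 tool z [-0.0001, -0.0, -1.0]
```

Emit:
{"method": "drive_tool", "body": {"plan": "0 0 0.015 0 0 0 1;0 0 0.032 0 0 0 1;0 0 0.046 0 0 0 1;0 0 0.056 0 0 0 0.8;0 0 0.061 0 0 0 0.6", "grip_force": 40}}

```text
t: 6.2
tcp_pos: [462.3, 214.7, 37.4]
orientation: [3.119, 0.372, -0.004]
contact_force: [-0.8, -0.6, 0.8]
opening: 0.691
gripper_force: 0.0
```

Emit:
{"method": "drive_tool", "body": {"plan": "0 0 0 0 0 0 0.5;0 0 0 0 0 0 0.5;0 0 0 0 0 0 0.45;0 0 0 0 0 0 0.2;0 0 0 0 0 0 0.2"}}

```text
t: 6.7
tcp_pos: [463.7, 215.2, 40.3]
orientation: [-3.119, -0.372, -0.003]
contact_force: [0.2, -0.0, 3.6]
opening: 0.415
gripper_force: 40.0
```

Emit:
{"method": "drive_tool", "body": {"plan": "0 0 0 0 0 0 0.2;0 0 0 0 0 0 0.2;0 0 0 0 0 0 0.2"}}

```text
t: 7.0
tcp_pos: [463.7, 215.2, 40.3]
orientation: [-3.119, -0.372, -0.003]
contact_force: [-0.8, -0.4, 5.9]
opening: 0.415
gripper_force: 40.0
```

Emit:
{"method": "drive_tool", "body": {"plan": "0 0 -0.003 0 0 0 0.2;0 0 -0.012 0 0 0 0.2;0 0 -0.03 0 0 0 0.2;0 0 -0.055 0 0 0 0.2;0 0 -0.08 0 0 0 0.2"}}

```text
t: 7.5
tcp_pos: [462.5, 214.8, 119.6]
orientation: [3.119, 0.372, -0.003]
contact_force: [0.7, 0.5, -1.8]
opening: 0.41
gripper_force: 40.0
```

```bash
python3 - <<'E'
from h import *
o=observe(); print(o["t"],o["tcp_pos"],o["contact_force"],o["opening"])
o=dict(o); o["tcp_pos"]=np.array([463,215,119.]); rows(527.2,-247.0,120,-7,o)
E
```

```text
7.5 [462.45574377 214.78712278 119.63205263] [ 0.65207396  0.49061105 -1.7545554 ] 0.4100173068697771
shift [-0.0461, 0.4642, -0.0008] turn [-0.06, 0.1, -69.41] j [0.37, -0.14, 1.69, 0.0, 1.59, 1.7] closing axis now -76.41 tool z [-0.0018, -0.0006, -1.0]
```

Emit:
{"method": "drive_tool", "body": {"plan": "-0.002 0.02 0 0 0 -4 0.2;-0.006 0.06 0 0 0 -11 0.2;-0.01 0.105 0 0 0 -19 0.2;-0.015 0.15 0 0 0 -27 0.2;-0.02 0.195 0 0 0 -35 0.2"}}

```text
t: 8.0
tcp_pos: [488.6, 25.7, 119.3]
orientation: [-2.874, -1.268, 0.0]
contact_force: [1.8, 0.4, -1.8]
opening: 0.413
gripper_force: 40.2
```

```bash
python3 - <<'E'
from h import *
rows(527.2,-247.0,120,-7)
o=observe(); print(o["tcp_pos"],o["opening"])
E
```

```text
shift [-0.1754, 0.2123, -0.0007] turn [-0.02, 0.0, -35.38] j [-0.02, -0.2, 1.74, 0.0, 1.59, 0.72] closing axis now -42.38 tool z [-0.0004, 0.0001, -1.0]
[488.61033529  25.65306841 119.34428875] 0.41302526561676456
```

Emit:
{"method": "drive_tool", "body": {"plan": "-0.03 0.036 0 0 0 -7 0.2;-0.06 0.073 0 0 0 -14 0.2;-0.09 0.11 0 0 0 -21 0.2;-0.118 0.145 0 0 0 -28 0.2;-0.14 0.17 0 0 0 -33 0.2"}}

```text
t: 8.5
tcp_pos: [518.5, -193.8, 119.1]
orientation: [-2.399, -2.029, 0.001]
contact_force: [0.3, 0.8, -1.4]
opening: 0.412
gripper_force: 40.1
```

```bash
python3 - <<'E'
from h import *
rows(527.2,-247.0,120,-7)
o=observe(); print(o["tcp_pos"],o["opening"])
E
```

```text
shift [-0.051, 0.0174, -0.0009] turn [-0.04, 0.02, -2.56] j [-0.42, -0.02, 1.58, -0.0, 1.58, -0.25] closing axis now -9.56 tool z [-0.0006, -0.0002, -1.0]
[ 518.47970913 -193.78910928  119.1360723 ] 0.4116141323500338
```

Emit:
{"method": "drive_tool", "body": {"plan": "-0.02 0.007 0 0 0 -1 0.2;-0.035 0.012 0 0 0 -2 0.2;-0.044 0.015 0 0 0 -2 0.2;-0.047 0.016 0 0 0 -2 0.2;-0.047 0.016 0 0 0 -2 0.2"}}

```text
t: 9.0
tcp_pos: [526.6, -239.9, 119.1]
orientation: [-2.366, -2.066, -0.0]
contact_force: [-0.2, -0.4, -1.6]
opening: 0.409
gripper_force: 40.1
```

Emit:
{"method": "drive_tool", "body": {"plan": "0 0 0 0 0 0 0.2;0 0 0 0 0 0 0.2;0 0 0 0 0 0 0.2;0 0 0 0 0 0 0.2"}}

```text
t: 9.4
tcp_pos: [526.7, -239.7, 119.4]
orientation: [2.365, 2.067, 0.0]
contact_force: [-0.0, -0.3, -1.0]
opening: 0.415
gripper_force: 40.1
```

```bash
python3 - <<'E'
from h import *
p=read_camera("wrist"); save(p,"w6.png")
rows(527.2,-247.0,120,-7)
o=observe(); print(o["tcp_pos"],o["opening"],o["contact_force"])
E
```

```text
shift [-0.007, 0.0014, -0.0006] turn [0.01, 0.0, -0.71] j [-0.49, 0.05, 1.51, 0.0, 1.58, -0.35] closing axis now -7.71 tool z [0.0002, -0.0001, -1.0]
[ 526.70648019 -239.84232609  119.37491372] 0.4128446123748953 [-0.54278398  0.77646802 -2.15228688]
```

View pics/w6.png

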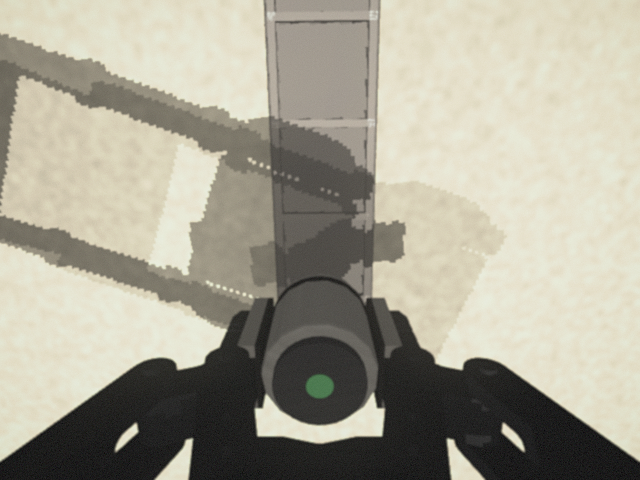

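Emit:
{"method": "drive_tool", "body": {"plan": "-0.003 0.001 0.01 0 0 -0.7 0.2;-0.006 0.0015 0.03 0 0 -0.7 0.2;-0.007 0.0015 0.05 0 0 -0.7 0.2;-0.007 0.0015 0.065 0 0 -0.7 0.2;-0.007 0.0015 0.073 0 0 -0.7 0.2"}}

```text
t: 9.95
tcp_pos: [526.2, -246.9, 43.7]
orientation: [-2.351, -2.079, 0.002]
contact_force: [0.3, -0.1, -1.7]
opening: 0.415
gripper_force: 40.1
```

Emit:
{"method": "drive_tool", "body": {"plan": "0 0 0 0 0 0 0.2;0 0 0 0 0 0 0.2;0 0 0.001 0 0 0 0.2;0 0 0.002 0 0 0 0.2;0 0 0.003 0 0 0 0.2"}}

```text
t: 10.45
tcp_pos: [527.5, -247.4, 43.9]
orientation: [2.353, 2.08, 0.001]
contact_force: [0.4, 0.7, -2.2]
opening: 0.411
gripper_force: 40.1
```

```bash
python3 - <<'E'
from h import *
o=observe(); print(o["tcp_pos"],o["opening"],o["contact_force"]); rows(527.2,-247.0,39.3,-7)
E
```

```text
[ 527.50856365 -247.40356659   43.87638958] 0.41122799057633014 [ 0.41243265  0.7357011  -2.20472771]
shift [0.0004, -0.0004, 0.0046] turn [0.06, 0.02, -0.02] j [-0.5, 0.1, 1.59, 0.0, 1.45, -0.37] closing axis now -7.02 tool z [0.001, -0.0005, -1.0]
```

Emit:
{"method": "drive_tool", "body": {"plan": "0 0 0.001 0 0 0 0.2;0 0 0.002 0 0 0 0.2;0 0 0.003 0 0 0 0.2;0 0 0.003 0 0 0 0.2;0 0 0.003 0 0 0 0.2"}}

```text
t: 10.95
tcp_pos: [527.2, -247.3, 40.2]
orientation: [-2.353, -2.081, 0.0]
contact_force: [0.0, -0.1, -1.8]
opening: 0.411
gripper_force: 40.1
```

Emit:
{"method": "drive_tool", "body": {"plan": "0 0 0.0005 0 0 0 0.2;0 0 0.001 0 0 0 0.2;0 0 0.001 0 0 0 0.2;0 0 0.001 0 0 0 0.2"}}

```text
t: 11.35
tcp_pos: [527.2, -247.3, 39.4]
orientation: [2.353, 2.081, 0.0]
contact_force: [-0.5, -0.3, -0.8]
opening: 0.414
gripper_force: 40.3
```

Emit:
{"method": "drive_tool", "body": {"plan": "0 0 0.0003 0 0 0 0.2;0 0 0.0006 0 0 0 0.2;0 0 0.0006 0 0 0 0.2;0 0 0.0006 0 0 0 0.2"}}

```text
t: 11.75
tcp_pos: [527.3, -247.3, 39.3]
orientation: [2.353, 2.081, 0.0]
contact_force: [-4.4, 0.5, 4.9]
opening: 0.415
gripper_force: 40.5
```

Emit:
{"method": "drive_tool", "body": {"plan": "0 0 0 0 0 0 0.46;0 0 0 0 0 0 0.5;0 0 0 0 0 0 0.6;0 0 0 0 0 0 0.8;0 0 0 0 0 0 1"}}

```text
t: 12.25
tcp_pos: [527.2, -247.3, 38.5]
orientation: [-2.353, -2.081, 0.0]
contact_force: [0.5, -0.0, -0.1]
opening: 0.914
gripper_force: 0.0
```

Emit:
{"method": "drive_tool", "body": {"plan": "0 0 -0.005 0 0 0 1;0 0 -0.025 0 0 0 1;0 0 -0.055 0 0 0 1;0 0 -0.085 0 0 0 1;0 0 -0.11 0 0 0 1"}}

```text
t: 12.75
tcp_pos: [527.4, -247.4, 151.0]
orientation: [2.352, 2.08, 0.001]
contact_force: [-0.5, 0.1, -0.9]
opening: 0.999
gripper_force: 0.0
```

```bash
python3 - <<'E'
from h import *
p=read_camera("wrist"); save(p,"w7.png")
o=observe(); print(o["tcp_pos"],o["opening"])
R=Rn.from_rotvec(o["orientation"]).as_matrix(); C=cloud(p)
q=outline_of(p,"obj_a_mid")[0]; X=C[q["region"]]; X=X[np.isfinite(X[:,0])]; h=np.percentile(X[:,2],99); print(q["confidence"],h,cv2.minEnclosingCircle(X[X[:,2]>h-5][:,:2].astype(np.float32)))
rows(513.7,227.8,150,-76.4)
E
```

```text
[ 528.88639035 -248.19207906  156.14145946] 1.0004907726776162
0.57 62.29621025858549 ((527.384765625, -247.72360229492188), 17.11398696899414)
shift [0.4706, -0.0734, 0.0022] turn [0.52, -0.12, 69.37] j [-0.5, 0.04, 1.45, 0.0, 1.63, -0.37] closing axis now -7.03 tool z [0.0077, -0.0042, -1.0]
```

View pics/w7.png

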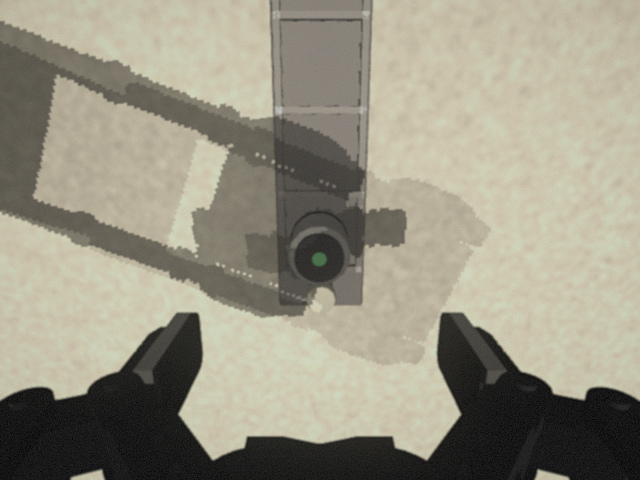

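Emit:
{"method": "drive_tool", "body": {"plan": "0.02 -0.001 0 0 0 6 1;0.065 -0.003 0 0 0 14 1;0.115 -0.005 0 0 0 22 1;0.165 -0.007 0 0 0 30 1;0.215 -0.01 0 0 0 38 1"}}

```text
t: 13.35
tcp_pos: [542.8, -39.3, 147.7]
orientation: [-2.899, -1.21, 0.001]
contact_force: [1.0, -1.0, -0.3]
opening: 0.998
gripper_force: 0.0
```

```bash
python3 - <<'E'
from h import *
print(observe()["tcp_pos"]);rows(564.8,238.6,150,-76.4)
E
```

```text
[542.78720566 -39.29039143 147.7371274 ]
shift [0.213, -0.1798, -0.0022] turn [-0.04, 0.04, 31.71] j [-0.13, -0.05, 1.56, 0.0, 1.63, 0.65] closing axis now -44.69 tool z [-0.0009, 0.0003, -1.0]
```

Emit:
{"method": "drive_tool", "body": {"plan": "0.036 -0.03 0 0 0 6 1;0.073 -0.06 0 0 0 12 1;0.11 -0.093 0 0 0 18 1;0.148 -0.125 0 0 0 25 1;0.18 -0.152 0 0 0 31.7 1"}}

```text
t: 13.85
tcp_pos: [559.7, 196.4, 147.7]
orientation: [-3.119, -0.375, 0.001]
contact_force: [0.2, 0.2, 0.5]
opening: 1.0
gripper_force: 0.0
```

```bash
python3 - <<'E'
from h import *
print(observe()["tcp_pos"]);rows(564.8,238.6,120,-76.4)
E
```

```text
[559.73981982 196.39934656 147.73602799]
shift [0.015, -0.0398, 0.0277] turn [-0.02, 0.05, 0.12] j [0.28, 0.08, 1.43, 0.0, 1.63, 1.61] closing axis now -76.28 tool z [-0.0009, 0.0001, -1.0]
```

Emit:
{"method": "drive_tool", "body": {"plan": "0.006 -0.016 0.01 0 0 0 1;0.011 -0.029 0.02 0 0 0 1;0.014 -0.037 0.026 0 0 0 1;0.015 -0.04 0.028 0 0 0 1;0.015 -0.04 0.028 0 0 0 1"}}

```text
t: 14.35
tcp_pos: [565.2, 235.4, 119.8]
orientation: [3.118, 0.381, -0.002]
contact_force: [0.7, -0.1, 0.3]
opening: 0.997
gripper_force: 0.0
```

Emit:
{"method": "drive_tool", "body": {"plan": "0 0 0 0 0 0 1;0 0 0 0 0 0 1;0 0 0 0 0 0 1;0 0 0 0 0 0 1"}}

```text
t: 14.75
tcp_pos: [565.5, 236.0, 121.1]
orientation: [-3.118, -0.381, -0.001]
contact_force: [0.4, 0.3, -0.1]
opening: 0.999
gripper_force: 0.0
```

```bash
python3 - <<'E'
from h import *
look("w8.png","b",0)
print(observe()["tcp_pos"]);rows(564.8,238.6,40,-76.4)
E
```

```text
b conf 0.59 top tool z 53.9 [[[1.0, -1.4], 9.2], [[1.1, -1.6], 12.6]]
pads y [np.float64(43.5), np.float64(-41.2)]
[565.36927532 236.16033792 120.91150879]
shift [0.0, -0.0025, 0.0809] turn [-0.0, -0.02, 0.34] j [0.34, 0.14, 1.41, -0.0, 1.59, 1.67] closing axis now -76.06 tool z [0.0004, 0.0001, -1.0]
```

Emit:
{"method": "drive_tool", "body": {"plan": "0 -0.001 0.015 0 0 0.3 1;0 -0.0025 0.04 0 0 0.3 1;0 -0.0025 0.06 0 0 0.3 0.9;0 -0.0025 0.074 0 0 0.3 0.7;0 -0.0025 0.081 0 0 0.3 0.6"}}

```text
t: 15.35
tcp_pos: [563.5, 238.4, 36.9]
orientation: [3.119, 0.373, -0.005]
contact_force: [-0.6, 0.1, 0.6]
opening: 0.602
gripper_force: 0.0
```

Emit:
{"method": "drive_tool", "body": {"plan": "0 0 0 0 0 0 0.5;0 0 0 0 0 0 0.45;0 0 0 0 0 0 0.4;0 0 0 0 0 0 0.15;0 0 0 0 0 0 0.15"}}

```text
t: 15.85
tcp_pos: [565.5, 239.0, 41.2]
orientation: [-3.119, -0.373, -0.004]
contact_force: [0.6, 0.0, 4.9]
opening: 0.339
gripper_force: 39.7
```

Emit:
{"method": "drive_tool", "body": {"plan": "0 0 0 0 0 0 0.15;0 0 0 0 0 0 0.15"}}

```text
t: 16.05
tcp_pos: [565.5, 239.0, 41.3]
orientation: [-3.119, -0.373, -0.004]
contact_force: [0.6, -0.2, 6.8]
opening: 0.339
gripper_force: 39.7
```

Emit:
{"method": "drive_tool", "body": {"plan": "0 0 -0.003 0 0 0 0.15;0 0 -0.012 0 0 0 0.15;0 0 -0.03 0 0 0 0.15;0 0 -0.055 0 0 0 0.15;0 0 -0.085 0 0 0 0.15"}}

```text
t: 16.55
tcp_pos: [563.7, 238.5, 124.2]
orientation: [3.119, 0.373, -0.005]
contact_force: [0.5, 0.3, -0.9]
opening: 0.339
gripper_force: 39.5
```

```bash
python3 - <<'E'
from h import *
print(observe()["tcp_pos"],observe()["opening"]);rows(539.9,-143.8,125,-7)
E
```

```text
[563.74402825 238.45759867 124.19400976] 0.3386060309341425
shift [-0.1134, 0.3658, -0.0003] turn [-0.1, 0.17, -69.35] j [0.34, 0.14, 1.41, 0.0, 1.6, 1.68] closing axis now -76.35 tool z [-0.0031, -0.001, -1.0]
```

Emit:
{"method": "drive_tool", "body": {"plan": "-0.006 0.018 0 0 0 -4 0.15;-0.018 0.056 0 0 0 -11 0.15;-0.031 0.098 0 0 0 -19 0.15;-0.044 0.14 0 0 0 -27 0.15;-0.057 0.183 0 0 0 -35 0.15"}}

```text
t: 17.05
tcp_pos: [551.9, 46.1, 124.8]
orientation: [-2.858, -1.303, 0.0]
contact_force: [0.6, -0.5, -1.3]
opening: 0.339
gripper_force: 39.5
```

```bash
python3 - <<'E'
from h import *
print(observe()["tcp_pos"],observe()["opening"]);rows(539.9,-143.8,125,-7)
E
```

```text
[551.87149986  46.09940812 124.80850317] 0.3392987586666516
shift [-0.1512, 0.1155, -0.0002] turn [-0.02, 0.0, -33.98] j [0.02, -0.02, 1.57, 0.0, 1.59, 0.74] closing axis now -40.98 tool z [-0.0003, 0.0001, -1.0]
```

Emit:
{"method": "drive_tool", "body": {"plan": "-0.036 0.028 0 0 0 -8 0.15;-0.072 0.055 0 0 0 -16 0.15;-0.104 0.08 0 0 0 -24 0.15;-0.128 0.098 0 0 0 -30 0.15;-0.143 0.109 0 0 0 -34 0.15"}}

```text
t: 17.55
tcp_pos: [539.1, -134.3, 124.8]
orientation: [-2.358, -2.076, 0.001]
contact_force: [0.0, -0.3, -1.4]
opening: 0.338
gripper_force: 39.5
```

Emit:
{"method": "drive_tool", "body": {"plan": "0 0 0 0 0 0 0.15;0 0 0 0 0 0 0.15;0 0 0 0 0 0 0.15;0 0 0 0 0 0 0.15"}}

```text
t: 17.95
tcp_pos: [540.0, -130.8, 124.7]
orientation: [-2.358, -2.075, -0.0]
contact_force: [-0.3, 0.0, -0.9]
opening: 0.339
gripper_force: 39.5
```

```bash
python3 - <<'E'
from h import *
print(observe()["tcp_pos"],observe()["opening"]);rows(539.9,-143.8,46,-7)
E
```

```text
[ 539.97461656 -130.82322643  124.70043642] 0.33871047299352003
shift [-0.0129, 0.0016, 0.0787] turn [-0.0, -0.02, -0.3] j [-0.3, -0.02, 1.57, 0.0, 1.59, -0.17] closing axis now -7.3 tool z [0.0, 0.0003, -1.0]
```

Emit:
{"method": "drive_tool", "body": {"plan": "-0.006 0.001 0.008 0 0 0 0.15;-0.011 0.0016 0.03 0 0 0 0.15;-0.013 0.0016 0.055 0 0 0 0.15;-0.013 0.0016 0.072 0 0 0 0.15;-0.013 0.0016 0.079 0 0 0 0.15"}}

```text
t: 18.45
tcp_pos: [538.4, -144.5, 42.6]
orientation: [-2.356, -2.072, 0.003]
contact_force: [-0.7, -0.6, -1.4]
opening: 0.338
gripper_force: 39.6
```

Emit:
{"method": "drive_tool", "body": {"plan": "0 0 0 0 0 0 0.15;0 0 0.001 0 0 0 0.15;0 0 0.002 0 0 0 0.15;0 0 0.003 0 0 0 0.15;0 0 0.003 0 0 0 0.15"}}

```text
t: 18.95
tcp_pos: [540.0, -145.1, 43.2]
orientation: [2.359, 2.074, 0.001]
contact_force: [-0.7, 0.3, -1.6]
opening: 0.34
gripper_force: 39.6
```

Emit:
{"method": "drive_tool", "body": {"plan": "0 0 0.0004 0 0 0 0.15;0 0 0.0008 0 0 0 0.15;0 0 0.0012 0 0 0 0.15;0 0 0.0012 0 0 0 0.15;0 0 0.0012 0 0 0 0.15"}}

```text
t: 19.45
tcp_pos: [539.7, -145.0, 41.4]
orientation: [-2.359, -2.074, 0.0]
contact_force: [-0.2, -0.1, -1.0]
opening: 0.338
gripper_force: 39.6
```

Emit:
{"method": "drive_tool", "body": {"plan": "0 0 0.0004 0 0 0 0.15;0 0 0.0008 0 0 0 0.15;0 0 0.001 0 0 0 0.15;0 0 0.001 0 0 0 0.15;0 0 0.001 0 0 0 0.15"}}

```text
t: 19.95
tcp_pos: [539.7, -145.0, 40.4]
orientation: [-2.359, -2.074, -0.0]
contact_force: [0.1, 0.4, -1.1]
opening: 0.338
gripper_force: 39.6
```

Emit:
{"method": "drive_tool", "body": {"plan": "0 0 0.0004 0 0 0 0.15;0 0 0.0008 0 0 0 0.15;0 0 0.0008 0 0 0 0.15;0 0 0.0008 0 0 0 0.15"}}

```text
t: 20.35
tcp_pos: [539.8, -145.1, 40.3]
orientation: [2.359, 2.074, 0.0]
contact_force: [-2.5, 0.0, 5.4]
opening: 0.338
gripper_force: 40.0
```

Emit:
{"method": "drive_tool", "body": {"plan": "0 0 0 0 0 0 0.4;0 0 0 0 0 0 0.43;0 0 0 0 0 0 0.5;0 0 0 0 0 0 0.75;0 0 0 0 0 0 1"}}

```text
t: 20.85
tcp_pos: [539.7, -145.0, 39.5]
orientation: [-2.359, -2.074, 0.0]
contact_force: [-0.5, 1.1, 0.6]
opening: 0.821
gripper_force: 0.0
```

Emit:
{"method": "drive_tool", "body": {"plan": "0 0 -0.005 0 0 0 1;0 0 -0.025 0 0 0 1;0 0 -0.055 0 0 0 1;0 0 -0.085 0 0 0 1;0 0 -0.11 0 0 0 1"}}

```text
t: 21.35
tcp_pos: [540.0, -145.1, 152.0]
orientation: [2.358, 2.073, 0.001]
contact_force: [0.2, -0.6, 0.6]
opening: 1.006
gripper_force: 0.0
```

```bash
python3 - <<'E'
from h import *
p=read_camera("wrist"); C=cloud(p)
q=outline_of(p,"obj_b_mid")[0]; X=C[q["region"]]; X=X[np.isfinite(X[:,0])]; h=np.percentile(X[:,2],99); print(q["confidence"],h,cv2.minEnclosingCircle(X[X[:,2]>h-5][:,:2].astype(np.float32)))
print(observe()["tcp_pos"]);rows(611.8,252.1,150,-76.4)
E
```

```text
0.93 66.05077527295305 ((539.897216796875, -145.50320434570312), 10.297460556030273)
[ 541.64065079 -145.65053251  155.14387313]
shift [0.4035, 0.0186, 0.0046] turn [0.48, -0.21, 69.05] j [-0.32, -0.02, 1.52, 0.0, 1.64, -0.2] closing axis now -7.35 tool z [0.0081, -0.0027, -1.0]
```

Emit:
{"method": "drive_tool", "body": {"plan": "0.02 0.001 0 0 0 6 1;0.065 0.003 0 0 0 14 1;0.11 0.005 0 0 0 22 1;0.155 0.007 0 0 0 30 1;0.2 0.01 0 0 0 38 1"}}

```text
t: 21.95
tcp_pos: [575.0, 53.7, 148.8]
orientation: [-2.91, -1.184, 0.001]
contact_force: [1.1, -0.5, 0.2]
opening: 0.993
gripper_force: 0.0
```

```bash
python3 - <<'E'
from h import *
print(observe()["tcp_pos"]);rows(611.8,252.1,125,-76.4)
E
```

```text
[574.96899718  53.72694998 148.80382061]
shift [0.1649, -0.1162, 0.0238] turn [-0.02, 0.05, 30.7] j [0.03, 0.04, 1.47, -0.0, 1.63, 0.83] closing axis now -45.7 tool z [-0.0009, -0.0001, -1.0]
```

Emit:
{"method": "drive_tool", "body": {"plan": "0.036 -0.025 0 0 0 7 1;0.075 -0.053 0 0 0 14 1;0.112 -0.079 0 0 0 21 1;0.145 -0.102 0.01 0 0 27 1;0.163 -0.114 0.02 0 0 30.7 1"}}

```text
t: 22.45
tcp_pos: [610.7, 251.1, 128.4]
orientation: [-3.118, -0.38, 0.001]
contact_force: [0.0, -1.1, -0.7]
opening: 0.999
gripper_force: 0.0
```

Emit:
{"method": "drive_tool", "body": {"plan": "0 0 0 0 0 0 1;0 0 0 0 0 0 1;0 0 0 0 0 0 1;0 0 0 0 0 0 1;0 0 0 0 0 0 1"}}

```text
t: 22.95
tcp_pos: [611.5, 246.7, 130.4]
orientation: [-3.118, -0.38, -0.002]
contact_force: [0.2, 0.5, -0.6]
opening: 0.999
gripper_force: 0.0
```

```bash
python3 - <<'E'
from h import *
look("w9.png","d",0)
print(observe()["tcp_pos"]);rows(611.8,252.1,42,-76.4)
E
```

```text
d conf 0.61 top tool z 55.3 [[[2.7, -3.6], 5.3], [[3.6, -3.4], 8.3]]
pads y [np.float64(43.5), np.float64(-41.2)]
[611.31810738 247.06901877 130.19997586]
shift [0.0016, -0.0048, 0.0882] turn [-0.0, -0.05, 0.3] j [0.33, 0.26, 1.26, -0.0, 1.62, 1.66] closing axis now -76.1 tool z [0.0008, 0.0003, -1.0]
```

Emit:
{"method": "drive_tool", "body": {"plan": "0.001 -0.002 0.015 0 0 0.3 1;0.0022 -0.0048 0.04 0 0 0.3 1;0.0022 -0.0048 0.064 0 0 0.3 0.9;0.0022 -0.0048 0.08 0 0 0.3 0.7;0.0022 -0.0048 0.088 0 0 0.3 0.55"}}

```text
t: 23.55
tcp_pos: [610.8, 252.5, 38.5]
orientation: [3.118, 0.373, -0.006]
contact_force: [-0.4, 0.3, 0.7]
opening: 0.579
gripper_force: 0.0
```

Emit:
{"method": "drive_tool", "body": {"plan": "0 0 0 0 0 0 0.45;0 0 0 0 0 0 0.4;0 0 0 0 0 0 0.34;0 0 0 0 0 0 0.1;0 0 0 0 0 0 0.1"}}

```text
t: 24.05
tcp_pos: [613.0, 253.2, 43.6]
orientation: [-3.119, -0.373, -0.005]
contact_force: [0.5, -0.7, 4.7]
opening: 0.267
gripper_force: 39.4
```

Emit:
{"method": "drive_tool", "body": {"plan": "0 0 0 0 0 0 0.1;0 0 0 0 0 0 0.1"}}

```text
t: 24.25
tcp_pos: [613.0, 253.2, 43.6]
orientation: [-3.119, -0.373, -0.005]
contact_force: [0.8, -1.0, 5.2]
opening: 0.265
gripper_force: 39.4
```

Emit:
{"method": "drive_tool", "body": {"plan": "0 0 -0.003 0 0 0 0.1;0 0 -0.012 0 0 0 0.1;0 0 -0.03 0 0 0 0.1;0 0 -0.055 0 0 0 0.1;0 0 -0.085 0 0 0 0.1"}}

```text
t: 24.75
tcp_pos: [611.1, 252.6, 126.0]
orientation: [3.119, 0.373, -0.005]
contact_force: [0.3, -0.5, -1.3]
opening: 0.269
gripper_force: 39.2
```

```bash
python3 - <<'E'
from h import *
print(observe()["tcp_pos"],observe()["opening"]);rows(546.2,-92.2,127,-7)
E
```

```text
[611.13989908 252.63154422 126.01944173] 0.26919975250471256
shift [-0.1445, 0.3198, -0.0004] turn [-0.11, 0.18, -69.35] j [0.34, 0.27, 1.26, 0.0, 1.62, 1.67] closing axis now -76.35 tool z [-0.0033, -0.0011, -1.0]
```

Emit:
{"method": "drive_tool", "body": {"plan": "-0.008 0.018 0 0 0 -4 0.1;-0.023 0.05 0 0 0 -11 0.1;-0.04 0.087 0 0 0 -19 0.1;-0.057 0.125 0 0 0 -27 0.1;-0.072 0.16 0 0 0 -35 0.1"}}

```text
t: 25.25
tcp_pos: [579.0, 78.9, 126.7]
orientation: [-2.859, -1.303, 0.001]
contact_force: [0.5, 0.1, -1.3]
opening: 0.269
gripper_force: 39.3
```

```bash
python3 - <<'E'
from h import *
print(observe()["tcp_pos"],observe()["opening"]);rows(546.2,-92.2,127,-7)
E
```

```text
[579.04828811  78.89036135 126.74212611] 0.2687387166550419
shift [-0.1507, 0.0875, -0.0002] turn [-0.02, 0.03, -34.01] j [0.08, 0.06, 1.49, -0.0, 1.6, 0.79] closing axis now -41.01 tool z [-0.0005, -0.0002, -1.0]
```

Emit:
{"method": "drive_tool", "body": {"plan": "-0.037 0.022 0 0 0 -8 0.1;-0.073 0.042 0 0 0 -16 0.1;-0.11 0.064 0 0 0 -24 0.1;-0.136 0.079 0 0 0 -30 0.1;-0.151 0.087 0 0 0 -34 0.1"}}

```text
t: 25.75
tcp_pos: [544.5, -92.8, 126.8]
orientation: [2.358, 2.076, -0.001]
contact_force: [-0.4, -0.2, -0.2]
opening: 0.267
gripper_force: 39.2
```

Emit:
{"method": "drive_tool", "body": {"plan": "0 0 0 0 0 0 0.1;0 0 0 0 0 0 0.1;0 0 0 0 0 0 0.1;0 0 0 0 0 0 0.1;0 0 0 0 0 0 0.1"}}

```text
t: 26.25
tcp_pos: [545.6, -89.5, 126.6]
orientation: [-2.358, -2.075, -0.0]
contact_force: [0.8, -0.4, -1.1]
opening: 0.268
gripper_force: 39.2
```

```bash
python3 - <<'E'
from h import *
print(observe()["tcp_pos"],observe()["opening"]);rows(546.2,-92.2,46,-7)
E
```

```text
[545.5583325  -89.52378977 126.60195334] 0.2682794140728302
shift [-0.0026, 0.001, 0.0806] turn [-0.01, -0.01, -0.3] j [-0.22, -0.02, 1.57, 0.0, 1.59, -0.1] closing axis now -7.3 tool z [-0.0001, 0.0002, -1.0]
```

Emit:
{"method": "drive_tool", "body": {"plan": "-0.0026 0.001 0.01 0 0 0 0.1;-0.0026 0.001 0.03 0 0 0 0.1;-0.0026 0.001 0.055 0 0 0 0.1;-0.0026 0.001 0.072 0 0 0 0.1;-0.0026 0.001 0.079 0 0 0 0.1"}}

```text
t: 26.75
tcp_pos: [544.6, -92.7, 44.4]
orientation: [-2.356, -2.072, 0.004]
contact_force: [-0.4, -1.4, -2.3]
opening: 0.266
gripper_force: 39.3
```

Emit:
{"method": "drive_tool", "body": {"plan": "0 0 0 0 0 0 0.1;0 0 0.001 0 0 0 0.1;0 0 0.002 0 0 0 0.1;0 0 0.003 0 0 0 0.1;0 0 0.003 0 0 0 0.1"}}

```text
t: 27.25
tcp_pos: [546.3, -93.2, 45.2]
orientation: [2.359, 2.074, 0.001]
contact_force: [-1.0, 0.3, -0.7]
opening: 0.27
gripper_force: 39.3
```

Emit:
{"method": "drive_tool", "body": {"plan": "0 0 0.0004 0 0 0 0.1;0 0 0.0008 0 0 0 0.1;0 0 0.0012 0 0 0 0.1;0 0 0.0012 0 0 0 0.1;0 0 0.0012 0 0 0 0.1"}}

```text
t: 27.75
tcp_pos: [546.1, -93.1, 43.4]
orientation: [-2.359, -2.074, 0.0]
contact_force: [0.5, -0.1, -0.9]
opening: 0.269
gripper_force: 39.3
```

Emit:
{"method": "drive_tool", "body": {"plan": "0 0 0.0004 0 0 0 0.1;0 0 0.0008 0 0 0 0.1;0 0 0.001 0 0 0 0.1;0 0 0.001 0 0 0 0.1;0 0 0.001 0 0 0 0.1"}}

```text
t: 28.25
tcp_pos: [546.1, -93.1, 42.6]
orientation: [2.359, 2.074, 0.0]
contact_force: [-0.4, -0.1, 0.8]
opening: 0.265
gripper_force: 39.3
```

Emit:
{"method": "drive_tool", "body": {"plan": "0 0 0.0003 0 0 0 0.1;0 0 0.0005 0 0 0 0.1;0 0 0.0005 0 0 0 0.1;0 0 0.0005 0 0 0 0.1"}}

```text
t: 28.65
tcp_pos: [546.1, -93.1, 42.5]
orientation: [2.359, 2.074, 0.0]
contact_force: [-3.1, 0.0, 4.9]
opening: 0.27
gripper_force: 39.9
```

Emit:
{"method": "drive_tool", "body": {"plan": "0 0 0 0 0 0 0.33;0 0 0 0 0 0 0.36;0 0 0 0 0 0 0.45;0 0 0 0 0 0 0.7;0 0 0 0 0 0 1"}}

```text
t: 29.15
tcp_pos: [546.1, -93.1, 41.8]
orientation: [-2.359, -2.074, 0.0]
contact_force: [0.1, -0.0, 0.4]
opening: 0.774
gripper_force: 0.0
```

Emit:
{"method": "drive_tool", "body": {"plan": "0 0 -0.005 0 0 0 1;0 0 -0.025 0 0 0 1;0 0 -0.055 0 0 0 1;0 0 -0.085 0 0 0 1;0 0 -0.11 0 0 0 1"}}

```text
t: 29.65
tcp_pos: [546.3, -93.2, 154.3]
orientation: [2.358, 2.074, 0.002]
contact_force: [1.4, -0.3, 0.4]
opening: 1.002
gripper_force: 0.0
```

```bash
python3 - <<'E'
from h import *
p=read_camera("wrist"); C=cloud(p)
q=outline_of(p,"obj_d_mid")[0]; X=C[q["region"]]; X=X[np.isfinite(X[:,0])]; h=np.percentile(X[:,2],99); print(q["confidence"],h,cv2.minEnclosingCircle(X[X[:,2]>h-5][:,:2].astype(np.float32)))
print(observe()["tcp_pos"]);rows(513.7,227.8,130,-76.4)
E
```

```text
0.58 73.97383061404999 ((546.271484375, -93.76800537109375), 5.963399887084961)
[548.0034787  -93.54755091 157.39862637]
shift [0.3143, -0.0754, 0.0265] turn [0.46, -0.25, 69.05] j [-0.23, -0.03, 1.53, -0.0, 1.64, -0.1] closing axis now -7.35 tool z [0.0083, -0.002, -1.0]
```

Emit:
{"method": "drive_tool", "body": {"plan": "0.02 -0.005 0 0 0 6 1;0.055 -0.013 0 0 0 14 1;0.09 -0.022 0 0 0 22 1;0.125 -0.03 0 0 0 30 1;0.16 -0.038 0 0 0 38 1"}}

```text
t: 30.25
tcp_pos: [528.2, 71.7, 151.0]
orientation: [-2.909, -1.184, 0.001]
contact_force: [1.1, 0.9, -0.7]
opening: 1.0
gripper_force: 0.0
```

```bash
python3 - <<'E'
from h import *
print(observe()["tcp_pos"]);rows(513.7,227.8,130,-76.4)
E
```

```text
[528.2289872   71.69527083 151.04417378]
shift [0.0986, -0.1219, 0.0211] turn [-0.03, 0.05, 30.7] j [0.07, -0.08, 1.59, 0.0, 1.64, 0.87] closing axis now -45.7 tool z [-0.001, -0.0, -1.0]
```

Emit:
{"method": "drive_tool", "body": {"plan": "0.026 -0.032 0 0 0 8 1;0.05 -0.062 0 0 0 15 1;0.074 -0.092 0.01 0 0 22 1;0.09 -0.112 0.018 0 0 28 1;0.0986 -0.122 0.021 0 0 31 1"}}

```text
t: 30.75
tcp_pos: [511.9, 228.7, 128.8]
orientation: [-3.12, -0.371, 0.004]
contact_force: [-0.4, -0.3, -0.3]
opening: 1.002
gripper_force: 0.0
```

Emit:
{"method": "drive_tool", "body": {"plan": "0 0 0 0 0 0 1;0 0 0 0 0 0 1;0 0 0 0 0 0 1;0 0 0 0 0 0 1;0 0 0 0 0 0 1"}}

```text
t: 31.25
tcp_pos: [513.6, 225.8, 131.3]
orientation: [-3.119, -0.372, -0.001]
contact_force: [-1.0, -0.5, -0.4]
opening: 0.998
gripper_force: 0.0
```

```bash
python3 - <<'E'
from h import *
look("w10.png","c",0)
print(observe()["tcp_pos"]);rows(513.7,227.8,60,-76.4)
E
```

```text
c conf 0.59 top tool z 60.3 [[[1.0, -0.8], 7.4], [[1.4, -0.5], 18.9]]
pads y [np.float64(43.5), np.float64(-41.2)]
[513.4930637  226.05692728 131.22136502]
shift [0.0006, -0.0016, 0.0712] turn [-0.0, -0.03, 0.02] j [0.35, -0.0, 1.54, -0.0, 1.6, 1.69] closing axis now -76.38 tool z [0.0004, 0.0001, -1.0]
```

Emit:
{"method": "drive_tool", "body": {"plan": "0.0006 -0.0018 0.012 0 0 0 1;0.0006 -0.0018 0.036 0 0 0 1;0.0006 -0.0018 0.058 0 0 0 0.8;0.0006 -0.0018 0.074 0 0 0 0.6;0.0006 -0.0018 0.082 0 0 0 0.6"}}

```text
t: 31.85
tcp_pos: [512.3, 228.1, 46.3]
orientation: [3.119, 0.373, -0.005]
contact_force: [0.4, 0.1, -0.5]
opening: 0.603
gripper_force: 0.0
```

Emit:
{"method": "drive_tool", "body": {"plan": "0 0 0 0 0 0 0.55;0 0 0 0 0 0 0.55;0 0 0 0 0 0 0.55;0 0 0 0 0 0 0.55;0 0 0 0 0 0 0.55"}}

```text
t: 32.35
tcp_pos: [513.8, 228.6, 49.8]
orientation: [-3.119, -0.373, -0.002]
contact_force: [-0.6, 0.4, 0.5]
opening: 0.549
gripper_force: 0.0
```

```bash
python3 - <<'E'
from h import *
p,L=look("w11.png","c",0)
cv2.imwrite("pics/w11.png",cv2.convertScaleAbs(p["image"][:,:,::-1],alpha=1.6,beta=20))
print(observe()["tcp_pos"]);rows(513.7,227.8,36,-76.4)
s=L[(np.abs(L[...,0])<14)&(np.abs(L[...,1])<26)&(np.abs(L[...,1])>20)&(L[...,2]>-40)&(L[...,2]<26)]
print("tip z",np.sort(s[:,2])[-5:])
E
```

```text
c conf 0.7 top tool z -21.2 [[[0.6, 2.1], 7.8], [[0.7, 1.7], 19.4]]
pads y [np.float64(12.4), np.float64(-12.4)]
[513.58001982 228.50663564  49.39169647]
shift [-0.0001, 0.0007, 0.0134] turn [-0.0, -0.04, 0.05] j [0.36, 0.05, 1.64, -0.0, 1.45, 1.69] closing axis now -76.35 tool z [0.0006, 0.0002, -1.0]
tip z [18.40300662 18.43008944 18.8811765  19.0168753  19.03855386]
```

View pics/w11.png

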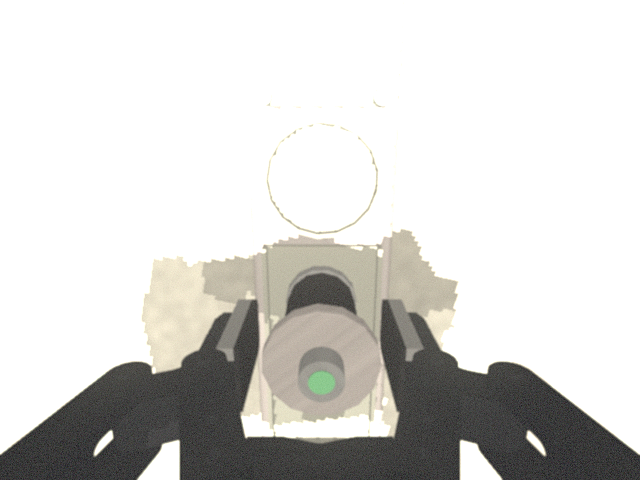

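Emit:
{"method": "drive_tool", "body": {"plan": "0 0.0004 0.003 0 0 0 0.55;0 0.0004 0.007 0 0 0 0.55;0 0.0004 0.01 0 0 0 0.55;0 0.0004 0.012 0 0 0 0.55;0 0.0004 0.013 0 0 0 0.55"}}

```text
t: 32.95
tcp_pos: [513.3, 227.9, 35.4]
orientation: [3.119, 0.373, -0.001]
contact_force: [-0.2, -0.5, 0.4]
opening: 0.549
gripper_force: 0.0
```

Emit:
{"method": "drive_tool", "body": {"plan": "0 0 0 0 0 0 0.5;0 0 0 0 0 0 0.5;0 0 0 0 0 0 0.5;0 0 0 0 0 0 0.47;0 0 0 0 0 0 0.47"}}

```text
t: 33.45
tcp_pos: [513.6, 228.1, 36.1]
orientation: [-3.119, -0.373, -0.0]
contact_force: [0.4, -0.4, -0.0]
opening: 0.476
gripper_force: 0.0
```

```bash
python3 - <<'E'
from h import *
p,L=look("w12.png","c",0)
print(observe()["tcp_pos"],observe()["contact_force"])
X=cloud(p)
# lip height beside fingers and collar top, pad top edge, tip (tool z)
a=L[...,1]; 
s=L[(np.abs(L[...,0])<14)&(np.abs(a)<24)&(np.abs(a)>17)&(L[...,2]>-40)&(L[...,2]<25)]
print("tip z",np.sort(s[:,2])[-5:])
l=L[(L[...,0]>13)&(L[...,0]<24)&(np.abs(a)<29)&(np.abs(a)>18)&(L[...,2]>10)]; print("lip top tool z",np.percentile(l[:,2],[3,10,50,90]))
c=L[(np.hypot(L[...,0]-.7,a-1.2)<17)&(np.hypot(L[...,0]-.7,a-1.2)>11)&(L[...,2]<-10)]; print("collar top",np.percentile(c[:,2],[5,50,95]))
E
```

```text
c conf 0.89 top tool z -34.7 [[[2.0, 2.2], 9.3], [[1.1, 1.5], 19.3]]
pads y [np.float64(12.8), np.float64(-18.9)]
[513.54571625 228.05534797  36.03170079] [ 0.63146446  0.2637263  -0.46178075]
tip z [24.95264799 24.96558911 24.96958506 24.99713905 24.99835825]
lip top tool z [21.57153528 22.11481801 26.15815011 29.49879121]
collar top [-62.2130786  -26.38390327 -25.11748065]
```

Emit:
{"method": "drive_tool", "body": {"plan": "0 0 -0.0006 0 0 0 0.45;0 0 -0.0006 0 0 0 0.4;0 0 -0.0006 0 0 0 0.36;0 0 -0.0006 0 0 0 0.15;0 0 -0.0006 0 0 0 0.15"}}

```text
t: 34.05
tcp_pos: [513.6, 228.0, 36.8]
orientation: [-3.119, -0.373, -0.001]
contact_force: [-0.3, -0.4, 2.6]
opening: 0.389
gripper_force: 39.4
```

Emit:
{"method": "drive_tool", "body": {"plan": "0 0 0 0 0 0 0.15;0 0 0 0 0 0 0.15"}}

```text
t: 34.25
tcp_pos: [513.6, 228.0, 36.8]
orientation: [3.119, 0.373, 0.001]
contact_force: [-0.5, -0.9, 3.2]
opening: 0.39
gripper_force: 39.4
```

Emit:
{"method": "drive_tool", "body": {"plan": "0 0 0 0 0 0 0.45;0 0 0 0 0 0 0.5;0 0 0 0 0 0 0.6;0 0 0 0 0 0 0.6;0 0 0 0 0 0 0.6", "grip_force": 30}}

```text
t: 34.75
tcp_pos: [513.4, 228.0, 36.4]
orientation: [3.119, 0.373, -0.0]
contact_force: [-0.5, 0.3, -0.1]
opening: 0.604
gripper_force: 0.0
```

Emit:
{"method": "drive_tool", "body": {"plan": "0 0 -0.003 0 0 0 0.6;0 0 -0.01 0 0 0 0.6;0 0 -0.017 0 0 0 0.6;0 0 -0.022 0 0 0 0.6;0 0 -0.024 0 0 0 0.6"}}

```text
t: 35.25
tcp_pos: [514.0, 228.2, 61.9]
orientation: [-3.119, -0.373, -0.003]
contact_force: [1.0, 1.0, -0.1]
opening: 0.593
gripper_force: 0.0
```

Emit:
{"method": "drive_tool", "body": {"plan": "0 0 0 0 0 0 0.6;0 0 0 0 0 0 0.6;0 0 0 0 0 0 0.55;0 0 0 0 0 0 0.5;0 0 0 0 0 0 0.5"}}

```text
t: 35.75
tcp_pos: [513.4, 228.0, 60.3]
orientation: [3.119, 0.373, -0.001]
contact_force: [0.1, 0.1, -0.0]
opening: 0.503
gripper_force: 0.0
```

```bash
python3 - <<'E'
from h import *
p,L=look("w13.png","c",0)
print(observe()["tcp_pos"],observe()["opening"])
E
```

```text
c conf 0.88 top tool z -10.5 [[[0.8, 1.6], 7.8], [[1.1, 1.2], 19.1]]
pads y [np.float64(12.5), np.float64(-12.4)]
[513.4440864  228.03375602  60.41370485] 0.5029329267516552
```

View pics/w13.png

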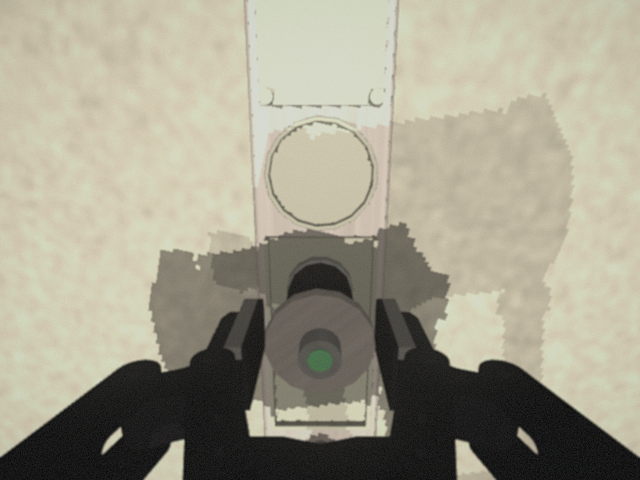

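Emit:
{"method": "drive_tool", "body": {"plan": "0 0 0 0 0 0 0.47;0 0 0 0 0 0 0.2;0 0 0 0 0 0 0.2;0 0 0 0 0 0 0.2;0 0 0 0 0 0 0.2", "grip_force": 35}}

```text
t: 36.35
tcp_pos: [513.6, 228.0, 60.8]
orientation: [-3.119, -0.373, -0.0]
contact_force: [-0.5, -0.9, 2.2]
opening: 0.427
gripper_force: 34.9
```

Emit:
{"method": "drive_tool", "body": {"plan": "0 0 -0.001 0 0 0 0.2;0 0 -0.006 0 0 0 0.2;0 0 -0.018 0 0 0 0.2;0 0 -0.036 0 0 0 0.2;0 0 -0.056 0 0 0 0.2"}}

```text
t: 36.85
tcp_pos: [513.3, 228.0, 117.4]
orientation: [3.119, 0.373, -0.001]
contact_force: [-0.5, 0.1, -1.2]
opening: 0.424
gripper_force: 35.1
```

```bash
python3 - <<'E'
from h import *
p=read_camera("wrist"); save(p,"w14.png"); o=observe(); print(o["tcp_pos"],o["opening"],o["contact_force"]);rows(533.5,-195.4,120,-7)
E
```

```text
[514.95674894 228.60865458 122.1829439 ] 0.4272836659997358 [1.46639756 0.9596871  2.25002031]
shift [-0.0821, 0.4164, 0.0014] turn [0.17, -0.32, -69.35] j [0.36, 0.0, 1.55, 0.0, 1.58, 1.69] closing axis now -76.35 tool z [0.0056, 0.0021, -1.0]
```

View pics/w14.png

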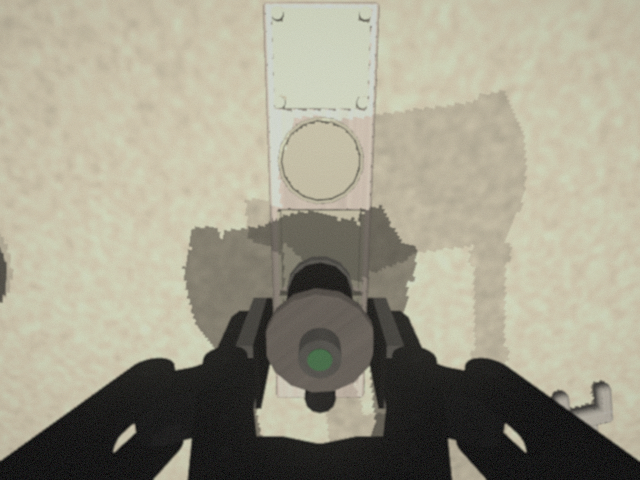

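Emit:
{"method": "drive_tool", "body": {"plan": "-0.002 0.01 -0.01 0 0 -3 0.2;-0.008 0.04 -0.024 0 0 -9 0.2;-0.015 0.076 -0.032 0 0 -16 0.2;-0.023 0.116 -0.034 0 0 -23 0.2;-0.031 0.156 -0.034 0 0 -30 0.2"}}

```text
t: 37.4
tcp_pos: [520.5, 67.9, 151.7]
orientation: [2.912, 1.176, 0.003]
contact_force: [1.3, -0.2, -2.1]
opening: 0.427
gripper_force: 35.2
```

```bash
python3 - <<'E'
from h import *
o=observe(); print(o["tcp_pos"],o["opening"],o["contact_force"]);rows(533.5,-195.4,152,-7)
E
```

```text
[520.47709148  67.9229039  151.74490546] 0.42737036732517225 [ 1.33768914 -0.21053041 -2.14244505]
shift [-0.1735, 0.1985, -0.0003] turn [0.11, -0.06, -39.01] j [0.06, -0.11, 1.61, -0.0, 1.64, 0.87] closing axis now -46.01 tool z [0.0022, 0.0001, -1.0]
```

Emit:
{"method": "drive_tool", "body": {"plan": "-0.026 0.03 0 0 0 -7 0.2;-0.053 0.06 0 0 0 -14 0.2;-0.08 0.091 0 0 0 -21 0.2;-0.107 0.122 0 0 0 -28 0.2;-0.132 0.151 0 0 0 -35 0.2"}}

```text
t: 37.9
tcp_pos: [528.8, -133.1, 151.0]
orientation: [2.425, 1.996, 0.001]
contact_force: [0.6, 0.5, -0.8]
opening: 0.425
gripper_force: 35.2
```

```bash
python3 - <<'E'
from h import *
o=observe(); print(o["tcp_pos"],o["opening"],o["contact_force"]);rows(533.5,-195.4,152,-7)
E
```

```text
[ 528.81693769 -133.14621051  151.01541918] 0.4254653197880366 [ 0.6218137   0.45971046 -0.77463227]
shift [-0.0602, 0.0166, -0.001] turn [0.05, 0.01, -4.08] j [-0.31, -0.05, 1.56, -0.0, 1.64, -0.12] closing axis now -11.08 tool z [0.0009, -0.0003, -1.0]
```

Emit:
{"method": "drive_tool", "body": {"plan": "-0.024 0.007 0 0 0 -2 0.2;-0.042 0.012 0 0 0 -4 0.2;-0.053 0.015 0 0 0 -4 0.2;-0.059 0.0165 0 0 0 -4 0.2;-0.06 0.0165 0 0 0 -4 0.2"}}

```text
t: 38.4
tcp_pos: [533.3, -193.4, 150.6]
orientation: [-2.36, -2.073, -0.0]
contact_force: [-0.2, -0.2, -1.6]
opening: 0.42
gripper_force: 35.2
```

Emit:
{"method": "drive_tool", "body": {"plan": "0 0 0 0 0 0 0.2;0 0 0 0 0 0 0.2;0 0 0 0 0 0 0.2;0 0 0 0 0 0 0.2;0 0 0 0 0 0 0.2"}}

```text
t: 38.9
tcp_pos: [533.4, -193.0, 150.6]
orientation: [2.359, 2.075, 0.0]
contact_force: [-0.5, 0.5, -1.3]
opening: 0.421
gripper_force: 35.2
```

```bash
python3 - <<'E'
from h import *
p,L=look("w15.png","c",0); o=observe(); print(o["tcp_pos"],o["opening"],o["contact_force"]);rows(533.5,-196,66,-7)
C=cloud(p)
for n in "ab":
    for r in outline_of(p,"obj_%s_mid"%n)[:2]:
        X=C[r["region"]]; X=X[np.isfinite(X[:,0])]; print(n,r["confidence"],np.median(X,0),np.percentile(X[:,2],98))
E
```

```text
c conf 0.72 top tool z -10.0 [[[0.2, 0.0], 7.7], [[0.4, 0.1], 19.1]]
pads y [np.float64(12.4), np.float64(-12.4)]
[ 533.30932695 -193.17004654  150.57411882] 0.42114917749316466 [ 0.09763562 -1.1904548  -1.91983665]
shift [-0.0028, 0.0005, 0.0846] turn [0.0, -0.0, -0.34] j [-0.41, 0.01, 1.5, 0.0, 1.64, -0.28] closing axis now -7.34 tool z [0.0, 0.0, -1.0]
a 0.5 [545.70377609 -97.52324786  59.50795947] 73.7607874165674
b 0.89 [ 540.06850183 -143.84914893   59.85168106] 65.96285036157141
```

View pics/w15.png

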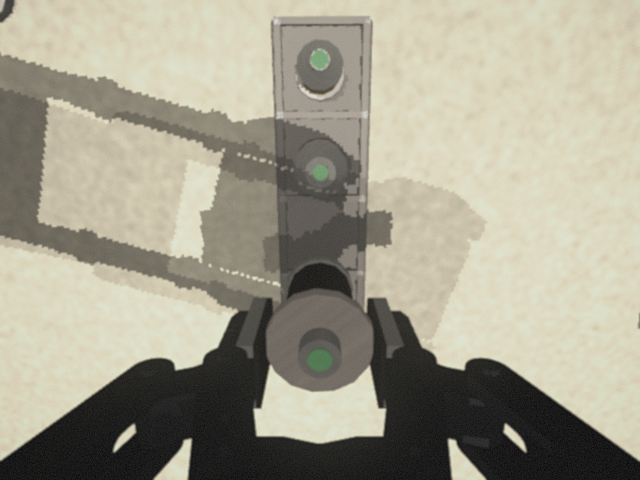

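Emit:
{"method": "drive_tool", "body": {"plan": "-0.0015 0.0005 0.008 0 0 -0.3 0.2;-0.0028 0.0005 0.028 0 0 -0.3 0.2;-0.0028 0.0005 0.052 0 0 -0.3 0.2;-0.0028 0.0005 0.072 0 0 -0.3 0.2;-0.0028 0.0005 0.084 0 0 -0.3 0.2"}}

```text
t: 39.6
tcp_pos: [532.4, -195.8, 63.8]
orientation: [-2.352, -2.079, 0.002]
contact_force: [-0.3, -0.1, -1.4]
opening: 0.424
gripper_force: 35.2
```

Emit:
{"method": "drive_tool", "body": {"plan": "0 0 0 0 0 0 0.2;0 0 0.001 0 0 0 0.2;0 0 0.002 0 0 0 0.2;0 0 0.003 0 0 0 0.2;0 0 0.003 0 0 0 0.2"}}

```text
t: 40.1
tcp_pos: [533.8, -196.3, 64.3]
orientation: [2.353, 2.08, 0.001]
contact_force: [1.3, -0.1, -2.0]
opening: 0.426
gripper_force: 35.2
```

Emit:
{"method": "drive_tool", "body": {"plan": "0 0 0.0005 0 0 0 0.2;0 0 0.001 0 0 0 0.2;0 0 0.0015 0 0 0 0.2;0 0 0.0015 0 0 0 0.2;0 0 0.0015 0 0 0 0.2"}}

```text
t: 40.6
tcp_pos: [533.4, -196.1, 62.0]
orientation: [-2.354, -2.081, 0.0]
contact_force: [0.1, 0.9, -1.1]
opening: 0.422
gripper_force: 35.2
```

Emit:
{"method": "drive_tool", "body": {"plan": "0 0 0.0005 0 0 0 0.2;0 0 0.001 0 0 0 0.2;0 0 0.0015 0 0 0 0.2;0 0 0.0015 0 0 0 0.2;0 0 0.0015 0 0 0 0.2"}}

```text
t: 41.1
tcp_pos: [533.4, -196.2, 60.5]
orientation: [-2.354, -2.081, 0.0]
contact_force: [0.1, -0.3, -1.5]
opening: 0.424
gripper_force: 35.2
```

Emit:
{"method": "drive_tool", "body": {"plan": "0 0 0.0003 0 0 0 0.2;0 0 0.0006 0 0 0 0.2;0 0 0.0006 0 0 0 0.2;0 0 0.0006 0 0 0 0.2"}}

```text
t: 41.5
tcp_pos: [533.4, -196.1, 60.0]
orientation: [2.354, 2.081, 0.0]
contact_force: [0.1, 0.0, -1.8]
opening: 0.42
gripper_force: 35.2
```

Emit:
{"method": "drive_tool", "body": {"plan": "0 0 0.0003 0 0 0 0.2;0 0 0.0006 0 0 0 0.2;0 0 0.0006 0 0 0 0.2;0 0 0.0006 0 0 0 0.2"}}

```text
t: 41.9
tcp_pos: [533.5, -196.2, 59.8]
orientation: [2.354, 2.08, 0.0]
contact_force: [-1.2, 1.5, 2.3]
opening: 0.422
gripper_force: 35.5
```

Contact at a light force. Release slowly and retreat.

Emit:
{"method": "drive_tool", "body": {"plan": "0 0 0 0 0 0 0.46;0 0 0 0 0 0 0.5;0 0 0 0 0 0 0.6;0 0 0 0 0 0 0.8;0 0 0 0 0 0 1"}}

```text
t: 42.4
tcp_pos: [533.4, -196.2, 59.3]
orientation: [-2.354, -2.081, 0.0]
contact_force: [-1.0, -0.8, -0.1]
opening: 0.917
gripper_force: 0.0
```

Emit:
{"method": "drive_tool", "body": {"plan": "0 0 -0.005 0 0 0 1;0 0 -0.025 0 0 0 1;0 0 -0.055 0 0 0 1;0 0 -0.085 0 0 0 1;0 0 -0.12 0 0 0 1"}}

```text
t: 42.9
tcp_pos: [533.0, -196.0, 180.2]
orientation: [-2.353, -2.08, 0.001]
contact_force: [0.7, -0.4, 0.3]
opening: 0.996
gripper_force: 0.0
```

Emit:
{"method": "drive_tool", "body": {"plan": "0.02 0 -0.02 0 0 0 1;0.05 0 -0.05 0 0 0 1;0.07 0 -0.07 0 0 0 1;0.08 0 -0.08 0 0 0 1;0.08 0 -0.08 0 0 0 1"}}

```text
t: 43.4
tcp_pos: [543.9, -116.0, 261.4]
orientation: [2.35, 2.081, 0.003]
contact_force: [-0.5, 0.6, 0.0]
opening: 1.0
gripper_force: 0.0
```

```bash
python3 - <<'E'
from h import *
p=read_camera("wrist"); save(p,"w16.png"); C=cloud(p); T=np.array([535.0,-183.5]); a=np.radians(-97); ey=np.array([np.cos(a),np.sin(a)]); ex=np.array([ey[1],-ey[0]])
Y=(C[...,:2]-T)@ey; X=(C[...,:2]-T)@ex
for y in(64,12,-40,-92):
    m=(abs(X)<24)&(abs(Y-y)<24); h=np.nanpercentile(C[...,2][m],99); t=m&(C[...,2]>h-4)
    print(y,"top",h,"dx,dy",np.nanmedian(X[t]),np.nanmedian(Y[t])-y)
E
```

```text
64 top 62.28800590956296 dx,dy -0.10983233836882773 0.4303652449113997
12 top 69.71176807071595 dx,dy -0.09216468536750488 0.28822255089461635
-40 top 66.04290115862614 dx,dy -0.06816783599353293 1.4306268439615053
-92 top 331.0511760866242 dx,dy 14.290993155928685 7.6297754246641745
```

View pics/w16.png

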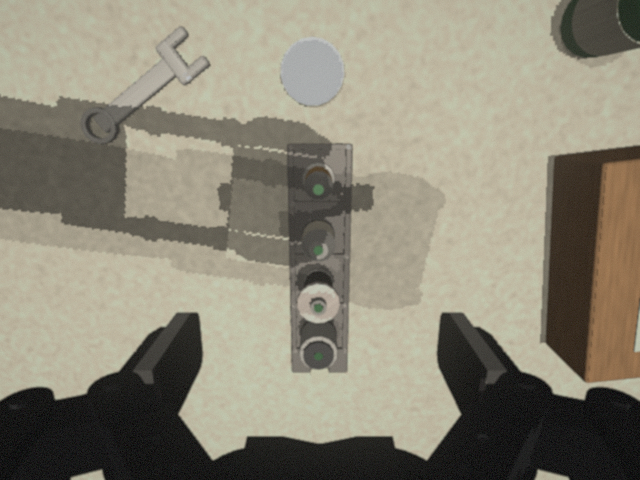

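The picture shows all four standing upright in their pockets: a (318,352) next to the knob, then c (318,300), b (318,245) and d (318,182). The gripper is clear of everything.

```bash
python3 -c "
from cell import *
print(job_done())"
```

```text
the job is handed in; nothing more can be done
None
```

All four objectives (a, c, b, d from the knob end) stand upright in the rack pockets in the plate's order, and the job was handed in at about 44 s; I had to regrip c by its collar because the fingers could not close on its barrel.

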